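# Put the measured mould parts away in their trays

## Task

The measured mould parts are standing mixed on the granite plate; put each kind away in its own tray. Lower the two flanged bushes over the two pegs of the peg tray, one to a peg and flange down, stand the two guide pins on their heads in the two round pockets, one to a pocket, and lay the core insert core side up in the rectangular pocket, each seated right down on the tray. Set every part down rather than dropping it, tip none over, and leave the caliper and the loupe where they are.

Things in the scene. Friction and masses are not known exactly. Their poses are not given: they have to be found in the camera images.
- bush_a: flanged guide bush, plain steel ring standing on its flange on the dark granite plate (plate top 50 mm above the desk): overall height 42 mm, flange 50 mm diameter and 8 mm thick at the bottom, barrel 36 mm diameter above it, straight bore 24 mm diameter right through; 0.22 to 0.34 kg. Origin: centre of the underside on the bore axis, z up. The two bushes are alike.
- bush_b: the other bush, the same as bush_a: flanged guide bush, plain steel ring standing on its flange on the dark granite plate (plate top 50 mm above the desk): overall height 42 mm, flange 50 mm diameter and 8 mm thick at the bottom, barrel 36 mm diameter above it, straight bore 24 mm diameter right through; 0.22 to 0.34 kg. Origin: centre of the underside on the bore axis, z up. 
- pin_a: headed guide pin, solid plain steel, standing on its head on the dark granite plate (plate top 50 mm above the desk): overall height 75 mm, head 32 mm diameter and 7 mm thick at the bottom, shaft 24 mm diameter above it with thin dark oil grooves, chamfered at the top 6 mm; 0.22 to 0.34 kg. Origin: centre of the head's underside, z up. The two pins are alike.
- pin_b: the other pin, the same as pin_a: headed guide pin, solid plain steel, standing on its head on the dark granite plate (plate top 50 mm above the desk): overall height 75 mm, head 32 mm diameter and 7 mm thick at the bottom, shaft 24 mm diameter above it with thin dark oil grooves, chamfered at the top 6 mm; 0.22 to 0.34 kg. Origin: centre of the head's underside, z up. 
- insert: mould core insert, plain steel block lying on the dark granite plate (plate top 50 mm above the desk): body 36 mm along its x, 60 mm along its y, 36 mm high, with a smaller raised core (22 x 44 mm, 10 mm high, with a 3 mm rib on it) centred on top, 49 mm overall; 0.5 to 0.8 kg; the same when turned half round. Origin: centre of the underside, z up.
- peg_tray: peg tray for the bushes: grey tray fixed on the desk, 124 mm (x) by 170 mm (y, 192 mm over end lips), rim 30 mm high, filled by a white inlay (top at z = 22 mm), thin grey liner where parts rest. Origin: centre of underside, z up. Two upright steel pegs, 8 mm diameter, 28 mm high (tops at z = 50 mm), stand at x = 0, y = +40 and -40 mm. A seated bush rests on the inlay, its origin at z = 22 mm.
- round_tray: round-pocket tray for the guide pins: grey tray fixed on the desk, 124 mm (x) by 170 mm (y, 192 mm over end lips), rim 30 mm high, filled by a white inlay (top at z = 22 mm), thin grey liner where parts rest. Origin: centre of underside, z up. Two round pockets, 49 mm diameter, 10 mm deep, at x = 0, y = +40 and -40 mm; their floors at z = 12 mm.
- slot_tray: rectangular-pocket tray for the core insert: grey tray fixed on the desk, 124 mm (x) by 170 mm (y, 192 mm over end lips), rim 30 mm high, filled by a white inlay (top at z = 22 mm), thin grey liner where parts rest. Origin: centre of underside, z up. One pocket in the middle, 61 mm along x, 85 mm along y, 10 mm deep, its floor at z = 12 mm.
- loupe: stand magnifier, a bystander to be left alone: black round loupe on a clear foot, 50 mm diameter, 40 mm high, standing loose on the desk in a place like those of the trays. Origin: centre of the underside.
- caliper: digital caliper, a bystander to be left alone: steel beam 236 mm long with jaws at one end and a black display slide, 12 mm thick, lying loose on the desk beyond the granite plate. Origin: underneath the display slide; x along the beam, away from the jaws.
Mind the look-alikes: they are no part of the job. Leave any blue or green look-alike of the bush_a alone.

How it is judged:
By the outcome, as a careful person would: the job done as asked, in the order asked, and still so for the second after the job is handed in, with the robot touching nothing.
It also fails if it takes over 128 s, if anything falls off the work surface, if the arm or the gripper's body presses on something with over 40 N, if the wrist force passes 120 N, or if a joint passes its speed limit or range.

## Robot

A 6-joint arm with a two-finger parallel gripper is mounted at the origin on the work surface. World frame = base frame: x ahead of the robot, y to its left, z up, the work surface at z = 0. Lengths are in m, angles in rad, forces in N, time in s.
With the tool pointing down it reaches from about 0.3 to 0.85 m from the base axis. Payload 4.2 kg.
Tool frame: the origin (TCP) lies midway between the tips of the shut fingers; the grasp point (between the pads) lies 19 mm behind it; z points along the fingers, y is the line along which they close (so a half turn about z gives the same grasp; the last joint's range is limited). The gripper opens to 91 mm and grips with 3 to 60 N. Pads are 32 mm wide; open, the fingers measure 118 mm over their backs; the gripper's body (76 mm by 178 mm) begins 60 mm behind the grasp point.
Start: joints at [1.287, 0.32, 1.565, -0, 1.257, -0.02], TCP at [0.15, 0.555, 0.175] pointing down, gripper open.
Joint ranges: [-3.11, 3.11], [-0.84, 2.01], [0.21, 2.61], [-1.34, 4.49], [0.05, 2.63], [-2.56, 2.56]. Speed limits (rad/s): [2.57, 2.57, 3.14, 3.14, 3.14, 3.14].

## Interface

Orientations are given as a 3x3 rotation matrix whose columns are the frame's x, y, z axes.
In Python, from plant import arm gives the robot as it stands.
- The arm moves only by the shell command python3 -m pendant 'ROWS' [FORCE]. ROWS is JSON, a list of rows, each an object with "translation": the shift along the tool's x, y, z in units of 60 mm (1.0 is 60 mm), a list of three; "twist": the turn about the tool's z in units of 10 degrees (1.0 is 10 degrees); "fingers": the finger opening in mm, from 0 to 91.2. In form: [{"translation": [dx, dy, dz], "twist": twist, "fingers": fingers}, ...]. A call has 1 to 12 rows; each row is the pose to reach, as a shift and turn from the pose commanded when the call began, along the tool's axes at that moment; what a row does not reach only later rows make up. A row lasts 1/8 s, in which the tool goes at most 62.5 mm and 10.7 degrees, less where a joint would pass 70% of its speed; a pose out of reach is approached as far as the arm can. A call with a gripper value outside its range is refused whole. The fingers move at their own pace and stop on an object; FORCE is the grip in N (left out, the last holds). Time passes only in rows, so rows that repeat a pose let the fingers close. It gives the time, the measured TCP pose, the force, the opening and the grip force at its end, in the units of the state.
- arm.get_obs(): the state, without advancing time (a new reading comes with each control period).
- arm.camera(name): name is "scene" or "top" or "wrist"; returns the picture (400x640x3 uint8, blue, green, red); there is no depth.
- arm.camera_model(name): a dict with "vfov" (degrees; the focal length in pixels is half the picture's height over the tangent of half this angle, whatever the lens; pixels are square), "cx", "cy" (the principal point, pixels), "R" (3x3) and "t" (3): a world point X has camera coordinates R X + t. Camera axes: x right, y down, z forward; pixel columns grow to the right and rows downward; lengths in m; the calibration is good to about 2 mm. The wrist camera is an equidistant fisheye: a pixel r from the principal point sees the ray r / f radians off the axis. A picture is of the moment at which its call begins: read the wrist's pose just before it. camera_model takes no time and is no camera call; for the wrist camera it gives the pose at the moment of the call.
- arm.close_job(): hands the job in; it is judged then, once.
The state is a dict: "time": time; "qpos": joint angles; "joint_vel": joint speeds; "joint_efforts": joint torques, N m; "tool_pos": TCP position; "tcp_rot": TCP orientation; "wrist_force": force on the tool from outside, world axes, zero at the start; "wrist_torque": the same for the moment, N m; "gripper_width": finger opening in m; "finger_force": force on a finger pad.
Only numpy, scipy, OpenCV 4.12 (cv2) and the standard library are available. Lean on these libraries where they do the work, as an engineer would, in place of code of your own. Each camera call takes 0.05 s, during which the arm holds its last target. There are 200 camera calls.

## Working session

There is one attempt and no reset: what is moved stays moved. The work goes in short steps, Python scripts to look and compute and a shell command to move; the robot and the scene stay as the last step left them, time stands still between calls to the robot, and variables do not carry over. Pictures are saved under pics/ and viewed, at most 14 in all, crops included, and the job is handed in when it is done.

```bash
ls; mkdir -p pics
python3 - <<'E'
from plant import arm
import cv2,numpy as np
for n in ['scene','top','wrist']:
    m=arm.camera_model(n); print(n,{k:np.round(v,4).tolist() for k,v in m.items()})
    cv2.imwrite(f'pics/{n}0.png',arm.camera(n))
o=arm.get_obs();print(o['time'],o['tool_pos'],o['tcp_rot'],o['gripper_width'])
E
```

```text
pics
scene {'vfov': 55.7093, 'cx': 321.8963, 'cy': 197.8955, 'R': [[-0.8547, 0.5187, -0.0214], [0.3066, 0.471, -0.8271], [-0.4189, -0.7135, -0.5616]], 't': [0.4578, -0.1159, 1.0695]}
top {'vfov': 46.3836, 'cx': 327.8791, 'cy': 194.7467, 'R': [[-0.0306, -0.9995, 0.0026], [-0.9773, 0.0294, -0.2099], [0.2097, -0.009, -0.9777]], 't': [0.0017, 0.5643, 1.095]}
wrist {'vfov': 65.7065, 'cx': 321.2769, 'cy': 204.2395, 'R': [[0.2607, 0.9654, -0.001], [0.9382, -0.2531, 0.2361], [0.2276, -0.0625, -0.9717]], 't': [-0.5752, -0.0255, 0.3886]}
0.15 [0.14981303 0.55469745 0.17450867] [[-9.65404743e-01  2.60755672e-01 -4.02172909e-04]
 [ 2.60755977e-01  9.65403882e-01 -1.29024634e-03]
 [ 5.18202377e-05 -1.35047892e-03 -9.99999087e-01]] 0.09106430560209826
```

View pics/top0.png

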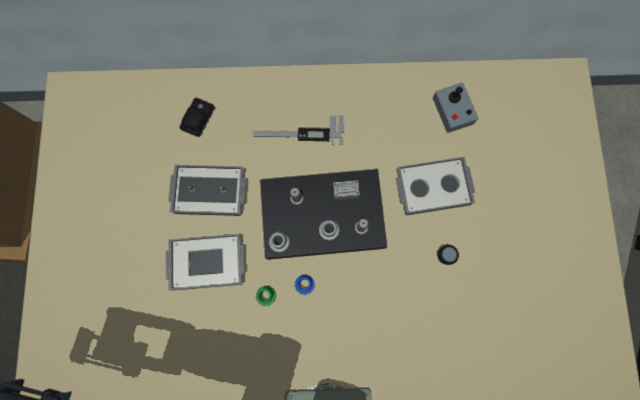

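View pics/scene0.png

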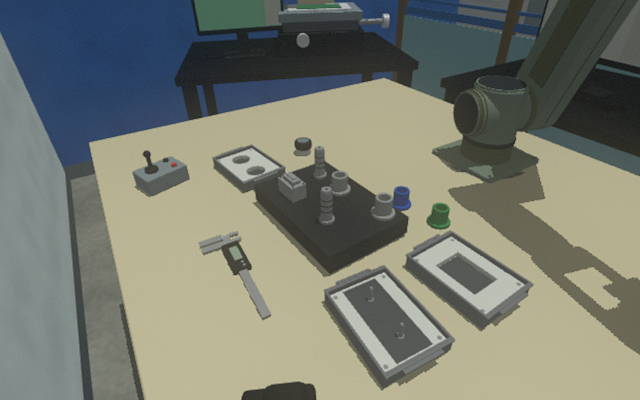

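The top view shows the plate in the centre. Bushes are at (279,241) and (329,230), pins at (296,195) and (362,227), and the insert at (346,189). The peg tray is at (208,190), slot tray at (206,262), round tray at (435,187) and loupe at (448,255). The blue and green look-alikes are below the plate. The scene view agrees, with bush tops near (383,200) and (340,173) and pin tops near (326,190) and (319,150).

```bash
cat > h.py <<'E'
import numpy as np,cv2
from plant import arm
def ray(m,uv,fish=False):
    f=200/np.tan(np.radians(m['vfov'])/2); d=np.array([uv[0]-m['cx'],uv[1]-m['cy']])/f
    if fish:
        r=np.hypot(*d)+1e-12; v=np.r_[d/r*np.sin(r),np.cos(r)]
    else: v=np.r_[d,1]
    R=np.array(m['R']); t=np.array(m['t']); v=R.T@v
    return -R.T@t, v/np.linalg.norm(v)
def plane(m,uv,z,fish=False):
    c,v=ray(m,uv,fish); return c+v*(z-c[2])/v[2]
def proj(m,X,fish=False):
    f=200/np.tan(np.radians(m['vfov'])/2); p=np.array(m['R'])@X+np.array(m['t'])
    if fish:
        r=np.hypot(p[0],p[1]); a=np.arctan2(r,p[2]); d=p[:2]/r*a
    else: d=p[:2]/p[2]
    return d*f+[m['cx'],m['cy']]
def tri(rays):
    A=0;b=0
    for c,v in rays:
        P=np.eye(3)-np.outer(v,v);A=A+P;b=b+P@c
    X=np.linalg.solve(A,b); return X,max(np.linalg.norm(np.cross(X-c,v)) for c,v in rays)
E
python3 - <<'E'
from h import *
T=arm.camera_model('top');S=arm.camera_model('scene');W=arm.camera_model('wrist')
print('wristcam centre',-np.array(W['R']).T@np.array(W['t']), 'topcam',-np.array(T['R']).T@np.array(T['t']))
for n,uv,z in [('bushL',(279,240),.092),('bushR',(329,229),.092),('pinU',(295,191),.125),('pinD',(363,223),.125),('ins',(346,188),.099),('peg',(208,190),.03),('slot',(206,262),.022),('round',(435,187),.022),('cal',(300,134),.01),('loupe',(448,255),.04)]:
    print(n,plane(T,uv,z).round(3))
for a,b in [((279,240),(383,197)),((329,229),(340,171)),((295,191),(326,188)),((363,223),(319,149)),((346,188),(292,183))]:
    X,e=tri([ray(T,a),ray(S,b)]);print(X.round(4),round(e,4))
E
```

```text
wristcam centre [0.08538535 0.57314335 0.3832099 ] topcam [ 0.32194609 -0.00503975  1.18903925]
bushL [0.452 0.103 0.092]
bushR [ 0.474 -0.015  0.092]
pinU [0.561 0.062 0.125]
pinD [ 0.481 -0.094  0.125]
ins [ 0.571 -0.059  0.099]
peg [0.592 0.289 0.03 ]
slot [0.411 0.291 0.022]
round [ 0.584 -0.291  0.022]
cal [0.742 0.053 0.01 ]
loupe [ 0.409 -0.305  0.04 ]
[0.4526 0.1032 0.0886] 0.0005
[ 0.475  -0.0162  0.0975] 0.0018
[0.5611 0.0617 0.1258] 0.0002
[ 0.4824 -0.0943  0.1203] 0.0006
[ 0.5749 -0.0595  0.0786] 0.0008
```

```bash
python3 -m pendant '[{"translation":[-0.4,-0.3,-1],"twist":0.6,"fingers":70},{"translation":[-1.1,-0.8,-1.6],"twist":1.4,"fingers":70},{"translation":[-1.8,-1.3,-2.08],"twist":2.2,"fingers":70},{"translation":[-2.5,-1.8,-2.08],"twist":3.0,"fingers":70},{"translation":[-3.2,-2.3,-2.08],"twist":3.8,"fingers":70},{"translation":[-3.9,-2.8,-2.08],"twist":4.6,"fingers":70},{"translation":[-4.6,-3.3,-2.08],"twist":5.4,"fingers":70},{"translation":[-5.4,-3.9,-2.08],"twist":6.2,"fingers":70},{"translation":[-6.2,-4.5,-2.08],"twist":7.0,"fingers":70},{"translation":[-6.9,-5.0,-2.08],"twist":7.5,"fingers":70},{"translation":[-7.5,-5.5,-2.08],"twist":7.5,"fingers":70},{"translation":[-7.5,-5.5,-2.08],"twist":7.5,"fingers":70}]' 25
cat > snap.py <<'E'
import sys,json
from h import *
n=sys.argv[1]; m=arm.camera_model('wrist'); im=arm.camera('wrist'); cv2.imwrite(f'pics/{n}.png',im)
json.dump({k:np.array(v).tolist() for k,v in m.items()},open(f'{n}.json','w'))
o=arm.get_obs(); print(o['time'],o['tool_pos'].round(4),np.array(o['tcp_rot']).round(3).tolist(),o['qpos'].round(2))
E
python3 snap.py w1
```

```text
time: 1.65
tool_pos: [0.4995, 0.1168, 0.2991]
tcp_rot: [[0.007, 1.0, -0.001], [1.0, -0.007, -0.001], [-0.001, -0.001, -1.0]]
wrist_force: [-0.6, 1.0, 0.3]
gripper_width: 0.07
finger_force: 0.0
1.7 [0.4985 0.1183 0.2993] [[0.005, 1.0, -0.002], [1.0, -0.005, 0.0], [0.0, -0.002, -1.0]] [0.21 0.17 1.46 0.   1.51 0.21]
```

View pics/w1.png

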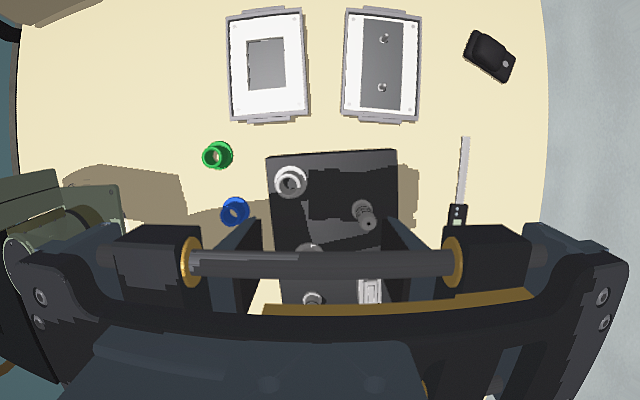

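The wrist view from (0.5, 0.12) shows the slot tray at (265,62), peg tray at (382,62) with pegs at (383,38) and (382,88), bush at (290,180) and pin at (365,215). The gripper hides the lower part, so I'll take two more views farther to -y.

```bash
python3 -m pendant '[{"translation":[-0.7,0,0],"twist":0,"fingers":70},{"translation":[-1.5,0,0],"twist":0,"fingers":70},{"translation":[-2.3,0,0],"twist":0,"fingers":70},{"translation":[-2.3,0,0],"twist":0,"fingers":70},{"translation":[-2.3,0,0],"twist":0,"fingers":70}]' | head -2; python3 snap.py w2
python3 -m pendant '[{"translation":[-0.7,0,0],"twist":0,"fingers":70},{"translation":[-1.6,0,0],"twist":0,"fingers":70},{"translation":[-2.5,0,0],"twist":0,"fingers":70},{"translation":[-3.3,0,0],"twist":0,"fingers":70},{"translation":[-3.3,0,0],"twist":0,"fingers":70},{"translation":[-3.3,0,0],"twist":0,"fingers":70}]' | head -2; python3 snap.py w3
python3 -m pendant '[{"translation":[-0.7,0,0],"twist":0,"fingers":70},{"translation":[-1.6,0,0],"twist":0,"fingers":70},{"translation":[-2.5,0,0],"twist":0,"fingers":70},{"translation":[-3.3,0,0],"twist":0,"fingers":70},{"translation":[-3.3,0,0],"twist":0,"fingers":70},{"translation":[-3.3,0,0],"twist":0,"fingers":70}]' | head -2; python3 snap.py w4
python3 - <<'E'
import cv2,numpy as np
a=[cv2.imread(f'pics/w{i}.png')[:250,:540] for i in (2,3,4)]
b=cv2.resize(np.vstack([a[0],a[1]]),None,fx=1.18,fy=1.18); cv2.imwrite('pics/w23.png',b)
E
```

```text
time: 2.33
tool_pos: [0.4977, -0.0174, 0.3]
2.375 [ 0.4978 -0.0172  0.3   ] [[0.0, 1.0, -0.0], [1.0, -0.0, 0.001], [0.001, -0.0, -1.0]] [-0.06  0.14  1.49  0.    1.51 -0.06]
time: 3.12
tool_pos: [0.498, -0.2152, 0.2998]
3.175 [ 0.498 -0.215  0.3  ] [[-0.0, 1.0, 0.0], [1.0, 0.0, 0.001], [0.001, 0.0, -1.0]] [-0.43  0.22  1.4   0.    1.53 -0.43]
time: 3.92
tool_pos: [0.4979, -0.4129, 0.3]
3.975 [ 0.4979 -0.4128  0.3003] [[-0.0, 1.0, 0.0], [1.0, 0.0, 0.001], [0.001, 0.0, -1.0]] [-0.71  0.4   1.14  0.    1.6  -0.71]
```

View pics/w23.png

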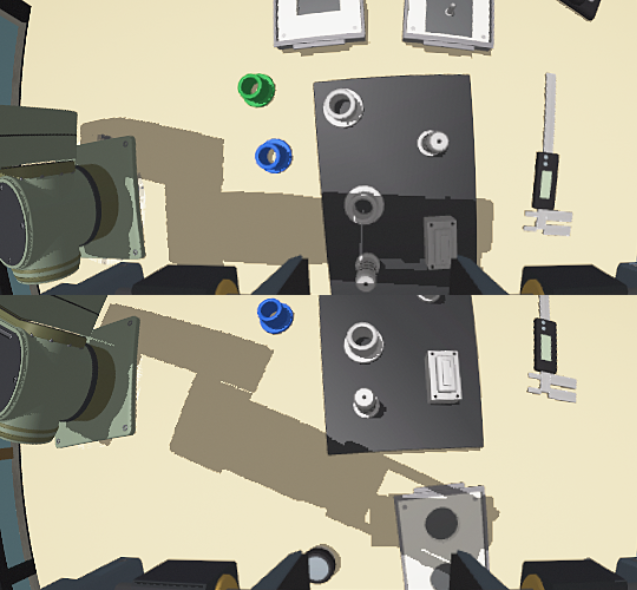

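View pics/w4.png

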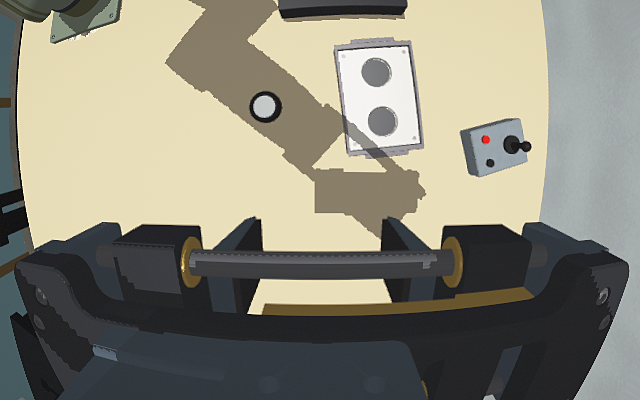

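w2 (scaled 1.18) shows bushes at (345,107) and (365,205), a pin at (434,142) and another at (367,265), and the insert at (440,245). w3 shows a bush at (364,340), pin at (365,400), insert at (444,375) and the round tray pockets. w4 shows the round pockets at (377,71) and (382,120) and the loupe at (265,107). Next is a zoomed montage for accurate picks.

```bash
cat > mont.py <<'E'
import cv2,numpy as np,sys
def mont(specs,out,cols=4,s=3,h=64):
    ts=[]
    for f,x,y in specs:
        im=cv2.imread(f'pics/{f}.png'); x0,y0=x-h//2,y-h//2
        c=cv2.copyMakeBorder(im,h,h,h,h,cv2.BORDER_CONSTANT)[y0+h:y0+2*h,x0+h:x0+2*h]
        c=cv2.normalize(c,None,0,255,cv2.NORM_MINMAX); c=cv2.resize(c,None,fx=s,fy=s,interpolation=cv2.INTER_NEAREST)
        for k in range(h):
            if (x0+k)%10==0: cv2.line(c,(k*s,0),(k*s,h*s),(0,200,255) if (x0+k)%50==0 else (90,90,60),1)
            if (y0+k)%10==0: cv2.line(c,(0,k*s),(h*s,k*s),(0,200,255) if (y0+k)%50==0 else (90,90,60),1)
        cv2.putText(c,f'{f} {x0},{y0}',(2,10),0,.38,(0,0,255),1); ts.append(c)
    while len(ts)%cols: ts.append(0*ts[0])
    cv2.imwrite(out,np.vstack([np.hstack(ts[i:i+cols]) for i in range(0,len(ts),cols)]))
E
python3 - <<'E'
from mont import mont
mont([('w1',290,180),('w2',292,91),('w2',309,174),('w3',308,40),('w1',365,213),('w2',367,121),('w2',311,228),('w3',310,90),('w3',376,68),('w2',372,205),('top0',346,189),('top0',210,190)],'pics/m1.png')
from h import *
import json
# tray inlays: white mask -> pocket children, projected to z=.022
for n,f,roi in [('slot','w1',(220,5,95,120)),('peg','w1',(335,5,90,120)),('round','w4',(330,35,100,125))]:
    x,y,w,h=roi; im=cv2.imread(f'pics/{f}.png')[y:y+h,x:x+w]; m=json.load(open(f+'.json'))
    hs=cv2.cvtColor(im,cv2.COLOR_BGR2HSV); k=((hs[...,1]<40)&(hs[...,2]>200)).astype(np.uint8)
    cs,hi=cv2.findContours(k,cv2.RETR_CCOMP,cv2.CHAIN_APPROX_NONE)
    for c,q in zip(cs,hi[0]):
        if cv2.contourArea(c)<120: continue
        P=np.array([plane(m,p[0]+[x,y],.022,True)[:2] for p in c],np.float32)
        r=cv2.minAreaRect(P*1000); print(n,'hole' if q[3]>=0 else 'outer',np.round(r[0],1),np.round(r[1],1),round(r[2],1))
E
```

```text
slot outer [413.2 291.8] [117.4 166.7] 3.0
slot hole [411.7 295.1] [64.6 88.7] 2.6
peg outer [594.7 293.7] [160.  114.7] 86.8
peg hole [595.2 294.3] [152.9  68.9] 86.6
round outer [ 588.6 -289.5] [115.2 160.1] 7.1
round hole [ 594.  -328.7] [49.5 50.5] 46.2
round hole [ 583.4 -249.1] [51.1 48.1] 46.6
```

View pics/m1.png

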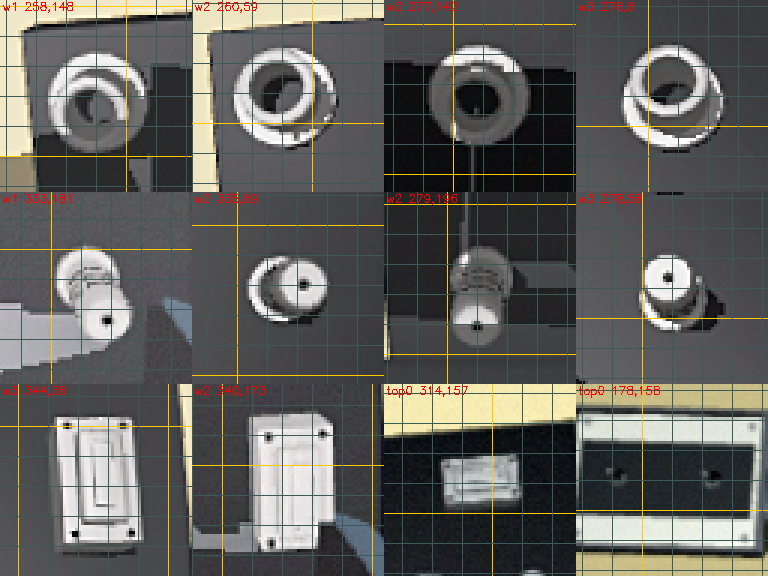

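The montage shows clear rings, pin-end centre dots, the insert's corner holes and the peg tops, all usable as picks. Triangulating.

Run:
```python
from h import *
import json
M={f:json.load(open(f+'.json')) for f in ('w1','w2','w3','w4')};T=arm.camera_model('top')
g=lambda f,p: ray(T,p) if f=='top' else ray(M[f],p,True)
for n,l in {'bushL top':[('w1',(289.7,184)),('w2',(289.3,87.7))],'bushR top':[('w3',(307.3,34.7)),('w2',(308.3,174.7))],
 'pinU':[('w1',(368.7,223.7)),('w2',(372,119.7))],'pinD':[('w3',(308.7,86.3)),('w2',(310,240.7))],
 'insert body top':[('w3',(377,67.7)),('w2',(374.8,207.5))],
 'peg+':[('w1',(384,36)),('top',(191.7,188.3))],'peg-':[('w1',(382.5,86)),('top',(223.3,188.7))],
 'round':[('w4',(379.5,96)),('top',(434.5,187))],'slot':[('w1',(265.5,62.5)),('top',(206,262))]}.items():
    X,e=tri([g(*q) for q in l]); print(n,(X*1000).round(1),round(e*1000,1))
w=M['w3'];P=[plane(w,np.array(p)/3+[344,36],.086,True)[:2]*1000 for p in ((67,41),(123,41),(131,149),(75,149))]
print(np.round(P,1)); d=P[0]+P[1]-P[2]-P[3]; print('insert y-axis angle from world y',np.degrees(np.arctan2(-d[0],d[1])))
```

```text
bushL top [454.  109.9  82. ] 0.4
bushR top [478.6 -11.3  82.3] 0.4
pinU [560.1  64.2 124.1] 0.2
pinD [482.1 -92.6 125.1] 0.1
insert body top [573.8 -58.2  83.1] 0.1
peg+ [573.9 301.  137.5] 2.4
peg- [605.  261.7 -21. ] 1.3
round [ 586.1 -289.4   23.9] 2.2
slot [411.3 295.   15.3] 1.8
[[558.9 -33.3]
 [585.  -31.8]
 [588.1 -83.6]
 [562.1 -84.9]]
insert y-axis angle from world y 3.5003633049198553
```

Run:
```python
from h import *
import json
M={f:json.load(open(f+'.json')) for f in ('w1','w2','w3','w4')};T=arm.camera_model('top')
for n,f,p,z in [('bL','w1',(289.7,184),.092),('bL','w2',(289.3,87.7),.092),('bR','w3',(307.3,34.7),.092),('bR','w2',(308.3,174.7),.092),('ins','w3',(377,67.7),.086),('peg+','w1',(384,36),.05),('peg-','w1',(382.5,86),.05)]:
    print(n,f,(plane(M[f],p,z,True)*1000).round(1))
for p in ((191.7,188.3),(223.3,188.7)): print('peg top',plane(T,p,.05).round(4))
for X in ((.595,.294),):
  for s in (40,-40):
    a=np.radians(3.3-0); Y=np.array(X)+s/1000*np.array([np.sin(a),np.cos(a)])
    Y2=np.array(X)+s/1000*np.array([-np.sin(a),np.cos(a)])
    print(s,Y.round(4),Y2.round(4))
# bush contours: bright mask flange outline fitted by ellipse in w2/w3, projected at flange top z=.058
for n,f,(x,y,w,h) in [('bL','w2',(270,72,45,37)),('bR','w3',(288,18,38,42))]:
    g=cv2.cvtColor(cv2.imread(f'pics/{f}.png'),cv2.COLOR_BGR2GRAY)[y:y+h,x:x+w]
    t,k=cv2.threshold(g,0,255,cv2.THRESH_OTSU); cs,_=cv2.findContours(k,cv2.RETR_EXTERNAL,cv2.CHAIN_APPROX_NONE); c=max(cs,key=cv2.contourArea)
    P=np.array([plane(M[f],q[0]+[x,y],.054,True)[:2]*1000 for q in c],np.float32); print(n,'flange circle',cv2.minEnclosingCircle(P))
```

```text
bL w1 [455.4 111.7  92. ]
bL w2 [454.6 108.5  92. ]
bR w3 [478.6 -14.4  92. ]
bR w2 [479.5  -9.9  92. ]
ins w3 [573.4 -58.8  86. ]
peg+ w1 [593.7 330.9  50. ]
peg- w1 [589.8 251.7  50. ]
peg top [0.593  0.3245 0.05  ]
peg top [0.5896 0.2455 0.05  ]
40 [0.5973 0.3339] [0.5927 0.3339]
-40 [0.5927 0.2541] [0.5973 0.2541]
bL flange circle ((452.05462646484375, 109.52117156982422), 24.607759475708008)
bR flange circle ((477.0423583984375, -9.60623836517334), 26.98273277282715)
```

```bash
python3 -m pendant '[{"translation":[0.7,-0.1,0.3],"twist":0,"fingers":62},{"translation":[1.6,-0.2,0.8],"twist":0,"fingers":62},{"translation":[2.5,-0.33,1.2],"twist":0,"fingers":62},{"translation":[3.4,-0.33,1.5],"twist":0,"fingers":62},{"translation":[4.3,-0.33,1.5],"twist":0,"fingers":62},{"translation":[5.2,-0.33,1.5],"twist":0,"fingers":62},{"translation":[6.0,-0.33,1.5],"twist":0,"fingers":62},{"translation":[6.5,-0.33,1.7],"twist":0,"fingers":62},{"translation":[6.68,-0.33,2.3],"twist":0,"fingers":62},{"translation":[6.68,-0.33,2.9],"twist":0,"fingers":62},{"translation":[6.68,-0.33,3.0],"twist":0,"fingers":62},{"translation":[6.68,-0.33,3.0],"twist":0,"fingers":62}]'; python3 snap.py w5
```

```text
time: 5.48
tool_pos: [0.4785, -0.0134, 0.1209]
tcp_rot: [[0.001, 1.0, 0.001], [1.0, -0.001, 0.0], [0.0, 0.001, -1.0]]
wrist_force: [-0.2, 0.7, 0.7]
gripper_width: 0.0623
finger_force: 0.0
5.525 [ 0.4791 -0.0136  0.1214] [[0.001, 1.0, 0.003], [1.0, -0.001, 0.0], [0.0, 0.003, -1.0]] [-0.05  0.21  1.86  0.    1.07 -0.05]
```

View pics/w5.png

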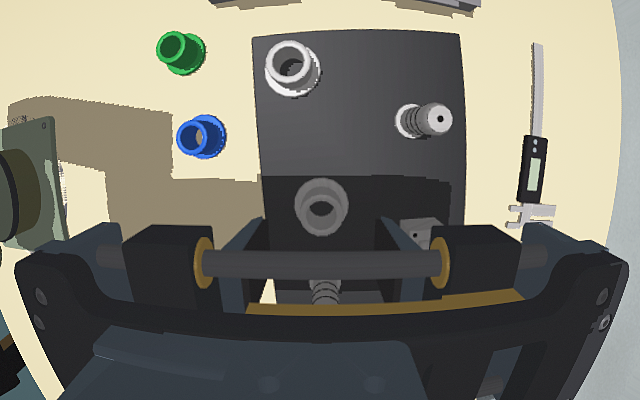

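The bush top ring is at about (321,208), midway between the fingers at 262 and 380. The other bush is at (290,62). Checking y with these picks.

Run:
```python
from h import *
import json
m=json.load(open('w5.json'))
for p in ((321,208),(290,62),(440,119)): print(p,(plane(m,p,.125 if p[0]>400 else .092,True)*1000).round(1))
print(proj(m,np.array([.478,-.012,.092]),True),proj(m,np.array([.478,-.012,.050]),True))
```

```text
(321, 208) [477.6  -7.   92. ]
(290, 62) [454.1 107.6  92. ]
(440, 119) [559.3  64.1 125. ]
[321.46950475 214.11164313] [321.35926935 202.06063332]
```

```bash
python3 -m pendant '[{"translation":[0.06,0,0.4],"twist":0,"fingers":62},{"translation":[0.06,0,0.8],"twist":0,"fingers":62},{"translation":[0.06,0,0.97],"twist":0,"fingers":62},{"translation":[0.06,0,0.97],"twist":0,"fingers":30},{"translation":[0.06,0,0.97],"twist":0,"fingers":30},{"translation":[0.06,0,0.97],"twist":0,"fingers":30},{"translation":[0.06,0,0.97],"twist":0,"fingers":30},{"translation":[0.06,0,0.97],"twist":0,"fingers":30},{"translation":[0.06,0,0.9],"twist":0,"fingers":30},{"translation":[0.06,0,0.6],"twist":0,"fingers":30},{"translation":[0.06,0,0.0],"twist":0,"fingers":30},{"translation":[0.06,0,-0.5],"twist":0,"fingers":30}]' 30; python3 snap.py w6
```

```text
time: 7.02
tool_pos: [0.4784, -0.0103, 0.1514]
tcp_rot: [[0.002, 1.0, 0.001], [1.0, -0.002, 0.0], [0.0, 0.001, -1.0]]
wrist_force: [-0.1, 0.9, -0.4]
gripper_width: 0.0301
finger_force: 0.0
7.075 [ 0.4811 -0.0104  0.1552] [[0.002, 1.0, 0.008], [1.0, -0.002, -0.0], [-0.0, 0.008, -1.0]] [-0.05  0.18  1.81  0.    1.14 -0.04]
```

View pics/w6.png

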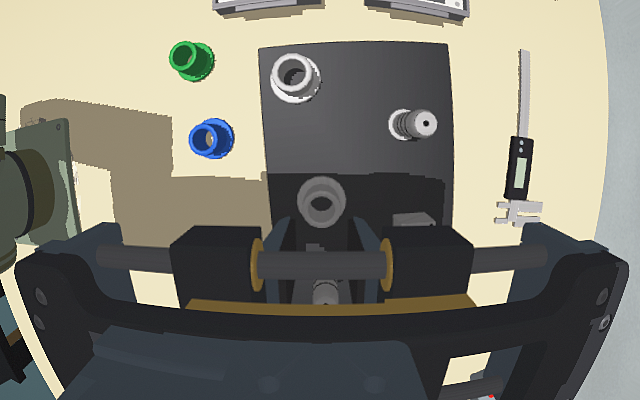

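The bush still stands at about (321,204), undisturbed, and the fingers closed on air. Either the y estimate is off or the fingers closed too slowly, so I'm checking the geometry.

```bash
python3 - <<'E'
from h import *
import json
m=json.load(open('w6.json'));o=arm.get_obs();p=np.array(o['tool_pos']);R=np.array(o['tcp_rot'])
print(p,'tcp at',proj(m,p,True),'grasp',proj(m,p-.019*R[:,2],True), 'at z .092',proj(m,np.r_[p[:2],.092],True))
for q in ((321,202),(321,204)): print((plane(m,q,.092,True)*1000).round(1))
S=arm.camera_model('scene'); im=arm.camera('scene'); cv2.imwrite('pics/s1.png',im)
cv2.imwrite('pics/s1c.png',cv2.resize(im[120:260,230:430],None,fx=4,fy=4))
print(proj(S,np.array([.478,-.010,.092])),proj(S,p))
E
python3 -m pendant '[{"translation":[0,0,-0.3],"twist":0,"fingers":62},{"translation":[0,0,-0.3],"twist":0,"fingers":62}]' | grep -E 'time|width'
```

```text
[ 0.48109085 -0.01044873  0.15520039] tcp at [326.11191104 228.62937059] grasp [326.34423547 237.88483409] at z .092 [324.95981137 206.58374762]
[477.6  -6.2  92. ]
[477.6  -8.1  92. ]
[341.22564731 174.88946957] [340.08953312 149.07929456]
time: 7.38
gripper_width: 0.0475
```

View pics/s1c.png

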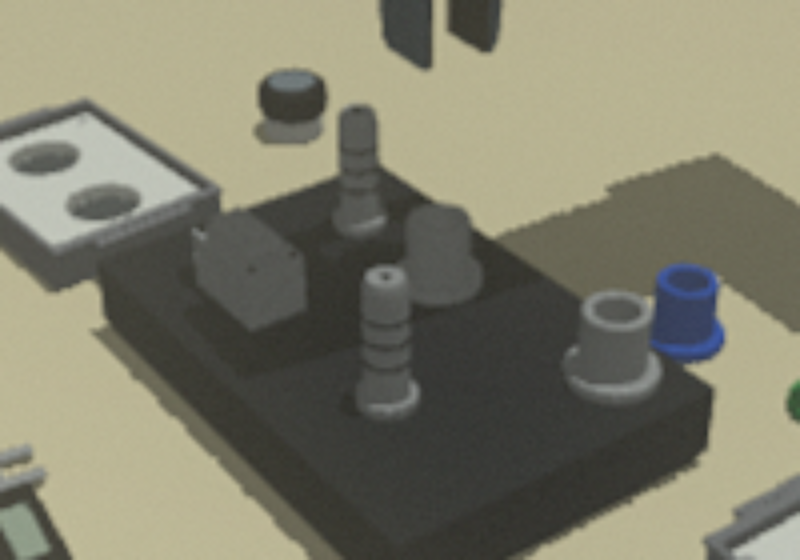

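The bush stands at (438,215) in the crop, which is where I estimated it. So I'll go down again, close fully and read the grip before lifting.

```bash
python3 -m pendant '[{"translation":[0.03,0,0.3],"twist":0,"fingers":62},{"translation":[0.03,0,0.9],"twist":0,"fingers":62},{"translation":[0.03,0,1.4],"twist":0,"fingers":62},{"translation":[0.03,0,1.77],"twist":0,"fingers":62},{"translation":[0.03,0,1.77],"twist":0,"fingers":62},{"translation":[0.03,0,1.77],"twist":0,"fingers":25},{"translation":[0.03,0,1.77],"twist":0,"fingers":25},{"translation":[0.03,0,1.77],"twist":0,"fingers":25},{"translation":[0.03,0,1.77],"twist":0,"fingers":25}]' 30
python3 -m pendant '[{"translation":[0,0,0],"twist":0,"fingers":25},{"translation":[0,0,0],"twist":0,"fingers":25},{"translation":[0,0,0],"twist":0,"fingers":25}]'
```

```text
time: 8.5
tool_pos: [0.4785, -0.0085, 0.0622]
tcp_rot: [[0.002, 1.0, 0.001], [1.0, -0.002, 0.0], [0.0, 0.001, -1.0]]
wrist_force: [0.6, -0.4, 0.2]
gripper_width: 0.0257
finger_force: 0.0
time: 8.88
tool_pos: [0.4783, -0.0085, 0.0617]
tcp_rot: [[0.002, 1.0, -0.0], [1.0, -0.002, 0.0], [0.0, -0.0, -1.0]]
wrist_force: [0.2, -0.3, 0.0]
gripper_width: 0.0251
finger_force: 0.0
```

Run:
```python
from h import *
im=arm.camera('scene'); a=cv2.resize(im[120:260,260:400],None,fx=4,fy=4)
t=arm.camera('top'); b=cv2.resize(t[160:280,250:310+90],None,fx=3,fy=3)
w=arm.camera('wrist')
c=np.zeros((560,800,3),np.uint8); c[:,:560]=a; c2=cv2.resize(w[150:330,230:410],(240,240)); c[:240,560:]=c2; c[240:480,560:]=cv2.resize(t[180:260,290:370],(240,240)); cv2.imwrite('pics/s2.png',c)
```

```text
(no output)
```

View pics/s2.png

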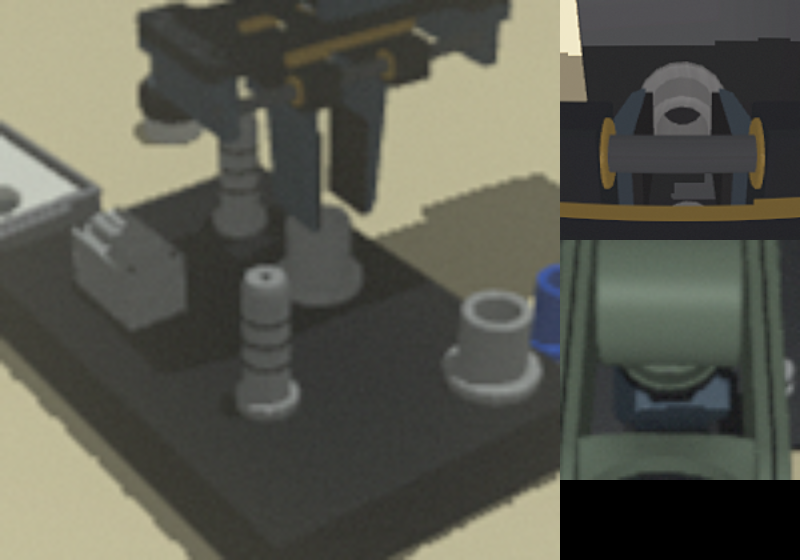

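The fingertips seem to sit at the bush's top rim, not around its barrel, so the real tips look higher than the reported TCP. I'll triangulate a fingertip corner from the w6 and s1 pair, taken at the same pose.

Run:
```python
from h import *
import json
m=json.load(open('w6.json'));S=arm.camera_model('scene'); s=cv2.imread('pics/s1.png'); w=cv2.imread('pics/w6.png')
o=arm.get_obs(); print(o['tool_pos'],o['wrist_force'],o['gripper_width'])
tcp=np.array([.4800,-.0104,.154])
for d in (0,.02,.03,.04):
  print(d,'scene +x finger +y corner',proj(S,tcp+[.015,.016,d]).round(1),'wrist',proj(m,tcp+[.015,.016,d],True).round(1))
a=cv2.resize(s[90:170,300:380],(400,400),interpolation=cv2.INTER_NEAREST); b=cv2.resize(cv2.convertScaleAbs(w[195:275,260:340+40],alpha=2),(600,400),interpolation=cv2.INTER_NEAREST)
a=cv2.convertScaleAbs(a,alpha=1.5)
for k in range(0,400,50): a[k]=a[:,k]=(0,255,255); b[k]=(0,255,255); b[:,k]=(0,255,255)
cv2.imwrite('pics/z.png',cv2.resize(np.hstack([a,b]),(800,320)))
```

```text
[ 0.47825698 -0.00853959  0.06171242] [0.91921966 0.39720614 1.34948097] 0.02506604680244962
0 scene +x finger +y corner [338.7 154.3] wrist [346.4 205.8]
0.02 scene +x finger +y corner [338.8 145.4] wrist [348.9 213.4]
0.03 scene +x finger +y corner [338.8 140.9] wrist [350.4 217.9]
0.04 scene +x finger +y corner [338.8 136.3] wrist [352.  222.8]
```

View pics/z.png

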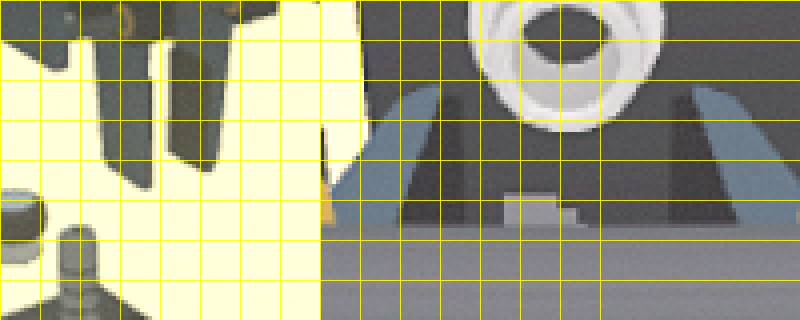

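Both views put the fingertip corner 35–40 mm above where the reported TCP says it should be, at scene (337.5,137) and wrist (353,216.5). Triangulating, then opening and lowering cautiously.

```bash
python3 - <<'E'
from h import *
import json
m=json.load(open('w6.json'));S=arm.camera_model('scene')
for pw,ps in (((353,216.5),(337.5,137)),((289,217),(353.5,133))):
    print(tri([ray(m,pw,True),ray(S,ps)]))
E
python3 -m pendant '[{"translation":[0,0,0],"twist":0,"fingers":62},{"translation":[0,0,0],"twist":0,"fingers":62},{"translation":[0,0,0],"twist":0,"fingers":62},{"translation":[0,0,0],"twist":0,"fingers":62},{"translation":[0,0,0.2],"twist":0,"fingers":62},{"translation":[0,0,0.35],"twist":0,"fingers":62},{"translation":[0,0,0.5],"twist":0,"fingers":62},{"translation":[0,0,0.5],"twist":0,"fingers":62}]'
python3 -m pendant '[{"translation":[0,0,0],"twist":0,"fingers":25},{"translation":[0,0,0],"twist":0,"fingers":25},{"translation":[0,0,0],"twist":0,"fingers":25},{"translation":[0,0,0],"twist":0,"fingers":25},{"translation":[0,0,0],"twist":0,"fingers":25}]'
```

```text
(array([0.49711059, 0.00764151, 0.19318931]), np.float64(0.0020428527825385075))
(array([0.46027399, 0.00824984, 0.19311871]), np.float64(0.0009165678715723372))
time: 10.02
tool_pos: [0.4774, -0.0085, 0.0307]
tcp_rot: [[0.002, 1.0, -0.002], [1.0, -0.002, 0.0], [0.0, -0.002, -1.0]]
wrist_force: [-0.1, -0.6, 0.3]
gripper_width: 0.0618
finger_force: 0.0
time: 10.65
tool_pos: [0.4784, -0.0085, 0.032]
tcp_rot: [[0.002, 1.0, 0.0], [1.0, -0.002, 0.0], [0.0, 0.0, -1.0]]
wrist_force: [0.5, -0.6, 2.2]
gripper_width: 0.0359
finger_force: 30.0
```

Gripped at 35.9 mm and 30 N. The real tips sit about 38 mm above the reported TCP, so the bush underside is TCP z + 18 mm. Lifting and carrying it to the far peg.

```bash
python3 -m pendant '[{"translation":[0,0,-0.15],"twist":0,"fingers":25},{"translation":[0,0,-0.5],"twist":0,"fingers":25},{"translation":[0,0,-1.1],"twist":0,"fingers":25},{"translation":[0,0,-1.7],"twist":0,"fingers":25},{"translation":[0.3,0.05,-2.0],"twist":0,"fingers":25},{"translation":[0.8,0.2,-2.0],"twist":0,"fingers":25},{"translation":[1.5,0.4,-2.0],"twist":0,"fingers":25},{"translation":[2.3,0.7,-2.0],"twist":0,"fingers":25},{"translation":[3.1,1.0,-2.0],"twist":0,"fingers":25},{"translation":[3.9,1.3,-2.0],"twist":0,"fingers":25},{"translation":[4.7,1.6,-2.0],"twist":0,"fingers":25},{"translation":[5.3,1.85,-2.0],"twist":0,"fingers":25}]'
python3 snap.py w7
```

```text
time: 12.15
tool_pos: [0.5898, 0.3112, 0.1511]
tcp_rot: [[0.001, 1.0, -0.001], [1.0, -0.001, -0.0], [-0.0, -0.001, -1.0]]
wrist_force: [0.8, 0.4, -2.7]
gripper_width: 0.0357
finger_force: 30.0
12.2 [0.5918 0.3163 0.1506] [[-0.001, 1.0, 0.002], [1.0, 0.001, 0.005], [0.005, 0.002, -1.0]] [0.47 0.48 1.37 0.   1.29 0.47]
```

```bash
python3 -m pendant '[{"translation":[0.37,0.08,0.2],"twist":0,"fingers":25},{"translation":[0.37,0.08,0.7],"twist":0,"fingers":25},{"translation":[0.37,0.08,1.2],"twist":0,"fingers":25},{"translation":[0.37,0.08,1.5],"twist":0,"fingers":25},{"translation":[0.37,0.08,1.5],"twist":0,"fingers":25},{"translation":[0.37,0.08,1.5],"twist":0,"fingers":25}]'
python3 snap.py w8
python3 - <<'E'
from h import *
import json
s=arm.camera('scene');t=arm.camera('top');w=cv2.imread('pics/w8.png');m=json.load(open('w8.json'));S=arm.camera_model('scene')
cv2.imwrite('pics/s3.png',s)
a=cv2.resize(s[230:380,310:460],(400,400)); b=cv2.resize(w[150:300,250:400],(400,400)); 
for k in range(0,10): 
    i=int(k*400/15*2)
    if i<400:
        for c in (a,b): c[i]=c[:,i]=(0,255,255)
cv2.imwrite('pics/z2.png',np.hstack([a,b]))
for n,X in (('peg+ top',(.594,.332,.05)),('peg- top',(.5905,.252,.05)),('peg- base',(.5905,.252,.022)),('bush bottom',(.594,.332,.08)),('bush top',(.594,.332,.122))):
    print(n,proj(S,np.array(X)).round(1),proj(m,np.array(X),True).round(1))
E
```

```text
time: 12.95
tool_pos: [0.5956, 0.3318, 0.063]
tcp_rot: [[0.002, 1.0, 0.002], [1.0, -0.002, 0.001], [0.001, 0.002, -1.0]]
wrist_force: [0.4, 0.7, -2.6]
gripper_width: 0.0356
finger_force: 30.0
13.0 [0.5958 0.3319 0.0633] [[0.002, 1.0, 0.003], [1.0, -0.002, 0.001], [0.002, 0.003, -1.0]] [0.49 0.56 1.46 0.   1.12 0.49]
peg+ top [404.5 321.4] [320.  221.3]
peg- top [372.9 285.7] [316.2 311.9]
peg- base [372.  297.4] [316.6 295.3]
bush bottom [406.6 307.8] [320.  234.4]
bush top [409.8 287.3] [319.9 260.5]
```

View pics/z2.png

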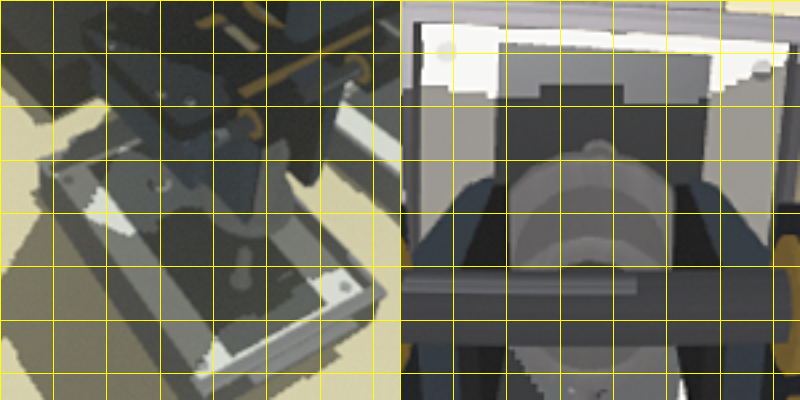

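The wrist panel shows the peg top at about (324,206), just past the flange's front edge at (322,206). The scene panel shows the peg top at about (401,323), so the peg is farther +y than planned.

Run:
```python
from h import *
import json
m=json.load(open('w8.json'));S=arm.camera_model('scene')
for q in ((324,205),(324,207)):
    print('peg tri',tri([ray(m,q,True),ray(S,(400.8,322.5))])[0].round(4),'plane',plane(m,q,.05,True).round(4))
print('flange front edge',plane(m,(322,206),.085,True).round(4))
# scene plane fix for pegs, prior top view, and w1 peg head mask
print('scene peg+',plane(S,(400.8,322.5),.05).round(4))
im=cv2.imread('pics/w1.png'); M=json.load(open('w1.json'))
g=cv2.cvtColor(im,cv2.COLOR_BGR2GRAY)
for x,y in((384,38),(382,87)):
    r=g[y-12:y+12,x-12:x+12]; print('\n'.join(' '.join('%3d'%v for v in q[4:20]) for q in r[2:20])); print()
```

```text
peg tri [0.5998 0.339  0.0532] plane [0.597  0.3445 0.05  ]
peg tri [0.5995 0.3379 0.0522] plane [0.597 0.343 0.05 ]
flange front edge [0.5953 0.3524 0.085 ]
scene peg+ [0.5999 0.3307 0.05  ]
122 124 123 123 122 122 123 122 120 120 120 121 120 120 120 118
123 123 123 123 123 122 122 121 122 121 120 119 121 119 119 118
125 123 123 123 123 121 123 121 121 122 120 120 121 120 120 119
123 123 124 124 124 122 122 122 121 120 120 119 119 121 119 120
124 123 123 124 123 123 123 122 119 111 110 115 119 120 119 120
125 124 124 122 124 123 123 122 119 152 166 135 114 119 119 119
125 123 124 123 123 123 123 115 130 194 228 197 132 116 119 120
125 125 123 123 121 126 121 112  92 152 213 200 143 110 121 121
126 125 123 119 137 153 134 105 110 120 124 123 109 117 121 119
125 124 122 127 184 181 129 101 100  96  96  92 113 122 121 119
126 125 120 163 201 176  91  99  95  86  88 102 124 122 123 120
126 124 120 159 185 148  89  94  91  88  98 129 126 122 121 121
127 125 120 162 194 141  80  85  87  93 110 105 125 121 121 122
127 125 122 138 196 224 100  74  95 114  98  56 118 124 121 121
127 126 125 
[... 696 characters left out ...]
 133 133 130 166 221 193 146 131 182 227 212 117 128 127 128
133 134 129 117 222 196 158 120 119 175 226 220 137 126 127 127
135 133 132 137 214 142 102  96 107 134 159 166 105 127 127 128
134 133 130 143 218 138  91  92  91 100 104  93 120 128 128 128
134 133 130 129 233 176  98  82  88  91  94  69 135 130 129 128
134 134 131 124 205 215 173 147 144 105 101  53 131 131 129 128
135 134 131 127 154 205 209 206 219 103  70  66 126 130 129 127
134 134 132 131 126 138 130 102 103  66  64 132 133 128 127 128
134 134 133 132 131 128 129 130 133 136 136 133 130 128 127 128
135 134 133 132 132 132 132 131 130 130 130 130 129 128 127 129
134 134 132 132 132 132 132 131 130 129 129 129 129 128 128 127
```

Run:
```python
from h import *
import json
M=json.load(open('w1.json'))
for p in ((386.2,34.5),(384.3,84.5)): print(plane(M,p,.05,True).round(4))
for p in ((382,39.5),(381,88)): print('base',plane(M,p,.023,True).round(4))
g=cv2.cvtColor(cv2.imread('pics/w8.png'),cv2.COLOR_BGR2GRAY)[196:222:1,306:342:1]
print('\n'.join('%d '%(196+i)+' '.join('%3d'%v for v in q) for i,q in enumerate(g)))
```

```text
[0.5972 0.3336 0.05  ]
[0.5926 0.2542 0.05  ]
base [0.5959 0.3333 0.023 ]
base [0.5927 0.2524 0.023 ]
196  65  66  64  66  64  65  65  64  66  64  66  66  64  66  65  65  66  64  64  64  65  65  64  64  64  64  65  65  64  64  65  64  65  65  65  64
197  65  65  65  64  64  65  64  66  64  64  65  64  66  64  65  65  64  64  65  65  63  65  65  64  66  65  64  64  66  65  65  64  64  64  64  64
198  65  65  66  64  65  65  65  64  64  64  65  64  64  66  66  65  65  64  65  65  65  65  65  65  64  63  64  65  64  65  65  63  65  65  64  64
199  64  63  64  63  62  65  64  66  64  64  65  65  65  64  63  64  65  64  65  64  65  64  65  64  64  65  65  63  64  64  64  64  63  65  64  64
200  64  63  64  64  64  62  64  63  65  63  64  65  64  65  64  64  64  63  63  63  64  62  63  64  64  64  64  64  64  64  64  64  64  65  64  64
201  64  64  65  64  64  63  65  63  64  64  65  63  65  63  64  62  61  59  59  60  61  63  64  64  64  66  64  64  64  64  63  63  65  65  64  64
202  63  65  64  64  65  65  64  64  64  64  64  64  63  62  60  65  82  79  88  92  83  66  58  61  63  64  6
[... 2149 characters left out ...]
 113 112 115 114 111 110 111 111 111 110 109 113 114 111 111 110 109 109 109 111 112 112 115 116 116 116 115
218 112 113 112 111 111 110 111 111 111 112 114 114 113 112 111 112 112 112 110 109 112 113 112 111 109 108 109 110 110 111 113 113 114 115 115 116
219 112 111 112 111 109 109 111 111 111 112 111 108 109 105 103 103 105 106 106 109 109 111 115 112 110 109 108 110 109 112 113 114 115 115 115 115
220 112 112 113 113 110 108 107 109 106 106 102 101 102  98  96  97 100 100 101 103 104 105 108 108 105 106 108 109 110 109 111 114 114 114 114 115
221 112 112 112 111 107 105 100 102  97  95  95  96  96  96  96  97  98  98  98  99  97  97  95  99  98  99 103 106 111 110 112 113 114 114 115 113
```

Run:
```python
from h import *
import json
m=json.load(open('w8.json'))
print('collar far edge',plane(m,(324.7,202),.024,True).round(4))
for z in (.081,.089): print('flange edge',plane(m,(320,206.8),z,True).round(4))
```

```text
collar far edge [0.5978 0.3407 0.024 ]
flange edge [0.5941 0.3509 0.081 ]
flange edge [0.5941 0.3529 0.089 ]
```

```bash
python3 -m pendant '[{"translation":[0.12,0.02,0],"twist":0,"fingers":25},{"translation":[0.12,0.02,0.15],"twist":0,"fingers":25},{"translation":[0.12,0.02,0.4],"twist":0,"fingers":25},{"translation":[0.12,0.02,0.65],"twist":0,"fingers":25},{"translation":[0.12,0.02,0.85],"twist":0,"fingers":25},{"translation":[0.12,0.02,0.93],"twist":0,"fingers":25},{"translation":[0.12,0.02,0.93],"twist":0,"fingers":25}]'
python3 -m pendant '[{"translation":[0,0,0.02],"twist":0,"fingers":25},{"translation":[0,0,0.04],"twist":0,"fingers":25},{"translation":[0,0,0.04],"twist":0,"fingers":25}]'
```

```text
time: 13.98
tool_pos: [0.5959, 0.3385, 0.0056]
tcp_rot: [[0.002, 1.0, -0.0], [1.0, -0.002, -0.0], [-0.0, -0.0, -1.0]]
wrist_force: [-0.7, 0.1, -2.8]
gripper_width: 0.0357
finger_force: 30.0
time: 14.35
tool_pos: [0.5964, 0.3389, 0.0041]
tcp_rot: [[0.002, 1.0, 0.001], [1.0, -0.002, 0.001], [0.001, 0.001, -1.0]]
wrist_force: [0.2, 0.2, -1.9]
gripper_width: 0.0352
finger_force: 30.0
```

```bash
for i in 1 2; do python3 -m pendant '[{"translation":[0,0,0.02],"twist":0,"fingers":25},{"translation":[0,0,0.02],"twist":0,"fingers":25},{"translation":[0,0,0.02],"twist":0,"fingers":25}]' | grep -E 'pos|wrist_f'; done
```

```text
tool_pos: [0.5964, 0.3389, 0.004]
wrist_force: [-1.7, -0.7, 6.1]
tool_pos: [0.5964, 0.3389, 0.004]
wrist_force: [-3.0, -2.1, 10.0]
```

Seated: the weight came off at TCP z = 4 mm, so the underside is at 22 mm as predicted. Relieving the pressure, releasing, and going to the other bush. I'm using y = 0.105 because the first one showed a +5 mm bias.

```bash
python3 -m pendant '[{"translation":[0,0,-0.04],"twist":0,"fingers":25},{"translation":[0,0,-0.04],"twist":0,"fingers":62},{"translation":[0,0,-0.04],"twist":0,"fingers":62},{"translation":[0,0,-0.04],"twist":0,"fingers":62},{"translation":[0,0,-0.04],"twist":0,"fingers":62},{"translation":[0,0,-0.3],"twist":0,"fingers":62},{"translation":[0,0,-0.9],"twist":0,"fingers":62},{"translation":[0,0,-1.6],"twist":0,"fingers":62},{"translation":[-0.5,-0.3,-2.1],"twist":0,"fingers":62},{"translation":[-1.2,-0.7,-2.1],"twist":0,"fingers":62},{"translation":[-1.9,-1.1,-2.1],"twist":0,"fingers":62}]'
python3 snap.py w9
python3 -m pendant '[{"translation":[-0.6,-0.4,0],"twist":0,"fingers":62},{"translation":[-1.4,-0.9,0],"twist":0,"fingers":62},{"translation":[-2.0,-1.29,0],"twist":0,"fingers":62},{"translation":[-2.0,-1.29,0.4],"twist":0,"fingers":62},{"translation":[-2.0,-1.29,0.4],"twist":0,"fingers":62}]'
python3 snap.py w10
```

```text
time: 16.48
tool_pos: [0.5296, 0.2239, 0.1289]
tcp_rot: [[0.001, 1.0, 0.003], [1.0, -0.001, 0.001], [0.001, 0.003, -1.0]]
wrist_force: [0.5, -0.5, -0.3]
gripper_width: 0.0621
finger_force: 0.0
16.525 [0.5247 0.2184 0.1284] [[0.003, 1.0, -0.004], [1.0, -0.003, -0.005], [-0.005, -0.004, -1.0]] [ 0.38  0.35  1.65 -0.    1.15  0.38]
time: 17.15
tool_pos: [0.4513, 0.1045, 0.1032]
tcp_rot: [[0.003, 1.0, -0.001], [1.0, -0.003, -0.0], [-0.0, -0.001, -1.0]]
wrist_force: [0.2, -0.4, 0.4]
gripper_width: 0.0623
finger_force: 0.0
17.2 [0.4524 0.105  0.1039] [[0.002, 1.0, 0.0], [1.0, -0.002, 0.0], [0.0, 0.0, -1.0]] [0.2  0.21 1.92 0.   1.02 0.21]
```

Run:
```python
from h import *
import json
m=json.load(open('w10.json'));g=cv2.cvtColor(cv2.imread('pics/w10.png'),cv2.COLOR_BGR2GRAY)
p=proj(m,np.array([.453,.130,.05]),True);print(p)
u,v=p.round().astype(int)
sub=g[v-25:v+25,u-45:u+45]
col=g[v-25:v+25,u-4:u+5].mean(1);print((col).round().astype(int).tolist(),v-25)
d=np.diff(col); r=v-25+int(np.argmax(d[:40]))+.5; print('edge row',r,plane(m,(u,r),.05,True).round(4))
# widest flange extents in a few rows below edge
for rr in (int(r)+6,int(r)+12,int(r)+18):
    print(rr,g[rr,u-50:u+50:2].tolist(),u-50)
```

```text
[324.07290092 179.29557862]
[228, 170, 87, 20, 30, 35, 51, 81, 88, 88, 88, 88, 87, 88, 88, 88, 88, 88, 88, 88, 86, 86, 110, 161, 222, 225, 221, 219, 216, 216, 223, 136, 87, 91, 92, 90, 87, 86, 86, 93, 109, 110, 107, 102, 100, 96, 78, 42, 36, 37] 154
edge row 177.5 [0.4529 0.1316 0.05  ]
183 [218, 220, 122, 58, 35, 30, 104, 99, 100, 84, 36, 38, 38, 38, 36, 76, 99, 104, 103, 102, 105, 100, 211, 213, 214, 217, 218, 216, 212, 205, 211, 216, 215, 202, 118, 80, 85, 84, 83, 83, 84, 84, 85, 86, 88, 89, 35, 37, 37, 38] 274
189 [219, 221, 123, 98, 36, 37, 38, 38, 38, 38, 38, 36, 46, 101, 103, 102, 101, 102, 97, 86, 87, 88, 85, 96, 94, 88, 87, 88, 86, 86, 86, 90, 101, 102, 106, 104, 105, 53, 36, 38, 39, 37, 40, 38, 38, 37, 38, 35, 37, 36] 274
195 [219, 220, 122, 107, 30, 38, 38, 38, 39, 36, 35, 73, 104, 104, 101, 101, 84, 86, 86, 86, 94, 111, 108, 110, 111, 111, 109, 110, 108, 100, 86, 86, 85, 86, 98, 100, 102, 105, 99, 34, 37, 37, 38, 36, 39, 36, 38, 38, 37, 37] 274
```

```bash
python3 -m pendant '[{"translation":[0.03,0.01,0.5],"twist":0,"fingers":62},{"translation":[0.03,0.01,1.0],"twist":0,"fingers":62},{"translation":[0.03,0.01,1.2],"twist":0,"fingers":62},{"translation":[0.03,0.01,1.2],"twist":0,"fingers":62},{"translation":[0.03,0.01,1.2],"twist":0,"fingers":25},{"translation":[0.03,0.01,1.2],"twist":0,"fingers":25},{"translation":[0.03,0.01,1.2],"twist":0,"fingers":25},{"translation":[0.03,0.01,1.2],"twist":0,"fingers":25},{"translation":[0.03,0.01,1.2],"twist":0,"fingers":25},{"translation":[0.03,0.01,1.2],"twist":0,"fingers":25}]' 30
```

```text
time: 18.45
tool_pos: [0.4531, 0.1068, 0.0317]
tcp_rot: [[0.002, 1.0, 0.001], [1.0, -0.002, 0.0], [0.0, 0.001, -1.0]]
wrist_force: [0.0, 0.3, 5.1]
gripper_width: 0.0342
finger_force: 30.0
```

```bash
python3 -m pendant '[{"translation":[0,0,-0.15],"twist":0,"fingers":25},{"translation":[0,0,-0.5],"twist":0,"fingers":25},{"translation":[0,0,-1.0],"twist":0,"fingers":25},{"translation":[0.2,0.2,-1.5],"twist":0,"fingers":25},{"translation":[0.7,0.6,-1.6],"twist":0,"fingers":25},{"translation":[1.3,1.2,-1.6],"twist":0,"fingers":25},{"translation":[1.9,1.8,-1.6],"twist":0,"fingers":25},{"translation":[2.35,2.25,-1.5],"twist":0,"fingers":25},{"translation":[2.45,2.33,-1.0],"twist":0,"fingers":25},{"translation":[2.45,2.33,-0.6],"twist":0,"fingers":25},{"translation":[2.45,2.33,-0.5],"twist":0,"fingers":25},{"translation":[2.45,2.33,-0.5],"twist":0,"fingers":25}]'
python3 snap.py w11
python3 - <<'E'
from h import *
import json
m=json.load(open('w11.json'));im=cv2.imread('pics/w11.png');g=cv2.cvtColor(im,cv2.COLOR_BGR2GRAY)
zb=arm.get_obs()['tool_pos'][2]+.018
p=proj(m,np.array([.5927,.279,zb]),True);print('expect flange edge',p,zb);u,v=p.round().astype(int)
print(v-25,g[v-25:v+30,u-4:u+5].mean(1).round().astype(int).tolist())
a=cv2.resize(im[120:270,220:420],(800,600),interpolation=cv2.INTER_CUBIC);cv2.imwrite('pics/z3.png',a)
E
```

```text
time: 19.95
tool_pos: [0.5927, 0.2533, 0.0612]
tcp_rot: [[0.002, 1.0, -0.0], [1.0, -0.002, -0.0], [-0.0, -0.0, -1.0]]
wrist_force: [0.2, 0.3, -1.3]
gripper_width: 0.0343
finger_force: 30.0
20.0 [0.5933 0.2535 0.062 ] [[0.002, 1.0, 0.001], [1.0, -0.002, 0.001], [0.001, 0.001, -1.0]] [0.39 0.51 1.55 0.   1.08 0.39]
expect flange edge [322.32670001 196.92616488] 0.08002058975635057
172 [121, 121, 121, 120, 120, 120, 120, 120, 124, 100, 49, 56, 56, 57, 57, 57, 56, 56, 57, 57, 56, 56, 56, 59, 91, 93, 97, 106, 104, 103, 102, 102, 102, 101, 101, 100, 97, 91, 83, 85, 85, 85, 85, 85, 84, 85, 85, 84, 85, 84, 84, 84, 84, 85, 94]
```

```bash
python3 -m pendant '[{"translation":[0,0,0.15],"twist":0,"fingers":25},{"translation":[0,0,0.4],"twist":0,"fingers":25},{"translation":[0,0,0.65],"twist":0,"fingers":25},{"translation":[0,0,0.85],"twist":0,"fingers":25},{"translation":[0,0,0.92],"twist":0,"fingers":25},{"translation":[0,0,0.92],"twist":0,"fingers":25}]'| grep -E 'pos|wrist_f|width'; for i in 1 2 ; do python3 -m pendant '[{"translation":[0,0,0.02],"twist":0,"fingers":25},{"translation":[0,0,0.03],"twist":0,"fingers":25},{"translation":[0,0,0.03],"twist":0,"fingers":25}]' | grep -E 'pos|wrist_f'; done
```

```text
tool_pos: [0.5927, 0.2534, 0.0056]
wrist_force: [-0.4, -0.0, -2.2]
gripper_width: 0.0343
tool_pos: [0.5929, 0.2535, 0.0044]
wrist_force: [-0.7, -0.4, -2.1]
tool_pos: [0.593, 0.2535, 0.0038]
wrist_force: [-1.5, -0.8, 5.0]
```

```bash
python3 -m pendant '[{"translation":[0,0,-0.02],"twist":0,"fingers":25},{"translation":[0,0,-0.02],"twist":0,"fingers":58},{"translation":[0,0,-0.02],"twist":0,"fingers":58},{"translation":[0,0,-0.02],"twist":0,"fingers":58},{"translation":[0,0,-0.02],"twist":0,"fingers":58},{"translation":[0,0,-0.3],"twist":0,"fingers":58},{"translation":[0,0,-0.9],"twist":0,"fingers":58},{"translation":[0,0,-1.6],"twist":0,"fingers":58},{"translation":[-0.5,-0.1,-2.1],"twist":0,"fingers":58},{"translation":[-1.3,-0.2,-2.1],"twist":0,"fingers":58},{"translation":[-2.1,-0.4,-2.1],"twist":0,"fingers":58},{"translation":[-2.8,-0.55,-2.1],"twist":0,"fingers":58}]'|grep -E 'pos|width'
python3 -m pendant '[{"translation":[-0.35,0,0],"twist":0,"fingers":58},{"translation":[-0.35,0,0.3],"twist":0,"fingers":58},{"translation":[-0.35,0,0.3],"twist":0,"fingers":58}]'
python3 snap.py w12
python3 - <<'E'
from h import *
import json
m=json.load(open('w12.json'));g=cv2.cvtColor(cv2.imread('pics/w12.png'),cv2.COLOR_BGR2GRAY)
p=proj(m,np.array([.560,.0645+.016,.05]),True);print('head edge expected',p, 'centre',proj(m,np.array([.56,.0645,.125]),True));u,v=p.round().astype(int)
print(v-25,g[v-25:v+25,u-2:u+3].mean(1).round().astype(int).tolist())
for r in (v+4,v+8): print(r,u-40,g[r,u-40:u+40].tolist())
E
```

```text
tool_pos: [0.5593, 0.084, 0.1299]
gripper_width: 0.0578
time: 23.38
tool_pos: [0.5591, 0.0646, 0.11]
tcp_rot: [[0.002, 1.0, -0.002], [1.0, -0.002, 0.0], [0.0, -0.002, -1.0]]
wrist_force: [0.6, -0.8, -0.1]
gripper_width: 0.0579
finger_force: 0.0
23.425 [0.5597 0.0649 0.1106] [[0.002, 1.0, -0.0], [1.0, -0.002, 0.0], [0.0, -0.0, -1.0]] [0.09 0.35 1.69 0.   1.1  0.1 ]
head edge expected [323.14725201 188.83716496] centre [323.70917306 233.87936992]
164 [81, 82, 82, 81, 82, 82, 81, 81, 81, 81, 80, 80, 80, 80, 84, 60, 54, 56, 56, 57, 56, 57, 51, 40, 48, 73, 100, 109, 111, 111, 111, 103, 96, 96, 98, 93, 35, 94, 101, 75, 51, 88, 100, 87, 58, 67, 99, 95, 95, 94]
193 283 [42, 41, 41, 42, 41, 41, 41, 40, 42, 42, 41, 43, 43, 43, 43, 43, 41, 42, 41, 43, 41, 41, 41, 44, 40, 41, 40, 41, 50, 80, 105, 115, 116, 113, 112, 111, 109, 110, 110, 110, 111, 113, 113, 112, 113, 113, 114, 116, 111, 104, 91, 72, 50, 41, 40, 43, 44, 43, 43, 44, 46, 44, 43, 42, 43, 42, 44, 43, 45, 42, 43, 43, 42, 43, 43, 43, 46, 43, 45, 45]
197 283 [40, 40, 40, 43, 43, 43, 41, 42, 42, 42, 42, 42, 44, 43, 43, 42, 41, 42, 41, 42, 41, 41, 41, 39, 42, 90, 110, 114, 113, 111, 110, 108, 104, 101, 97, 96, 95, 96, 96, 96, 95, 96, 96, 95, 96, 96, 100, 104, 111, 114, 112, 113, 116, 115, 99, 50, 40, 42, 45, 43, 44, 43, 42, 44, 43, 44, 44, 43, 43, 44, 43, 44, 44, 42, 42, 44, 42, 43, 44, 44]
```

```bash
python3 -m pendant '[{"translation":[0,0,0.4],"twist":0,"fingers":58},{"translation":[0,0,0.9],"twist":0,"fingers":58},{"translation":[0,0,1.3],"twist":0,"fingers":58},{"translation":[0,0,1.3],"twist":0,"fingers":58},{"translation":[0,0,1.3],"twist":0,"fingers":15},{"translation":[0,0,1.3],"twist":0,"fingers":15},{"translation":[0,0,1.3],"twist":0,"fingers":15},{"translation":[0,0,1.3],"twist":0,"fingers":15},{"translation":[0,0,1.3],"twist":0,"fingers":15},{"translation":[0,0,1.3],"twist":0,"fingers":15},{"translation":[0,0,1.3],"twist":0,"fingers":15}]' 30
```

```text
time: 24.8
tool_pos: [0.5599, 0.0645, 0.0329]
tcp_rot: [[0.002, 1.0, 0.001], [1.0, -0.002, 0.0], [0.0, 0.001, -1.0]]
wrist_force: [0.2, 0.1, 5.5]
gripper_width: 0.0234
finger_force: 30.0
```

```bash
python3 -m pendant '[{"translation":[0,0,-0.15],"twist":0,"fingers":15},{"translation":[0,0,-0.6],"twist":0,"fingers":15},{"translation":[0,0,-1.2],"twist":0,"fingers":15},{"translation":[0,0,-1.8],"twist":0,"fingers":15},{"translation":[-0.2,0,-2.1],"twist":0,"fingers":15},{"translation":[-0.8,0.1,-2.1],"twist":0,"fingers":15},{"translation":[-1.5,0.2,-2.1],"twist":0,"fingers":15},{"translation":[-2.3,0.3,-2.1],"twist":0,"fingers":15},{"translation":[-3.1,0.4,-2.1],"twist":0,"fingers":15},{"translation":[-3.9,0.5,-2.1],"twist":0,"fingers":15},{"translation":[-4.7,0.57,-2.1],"twist":0,"fingers":15},{"translation":[-5.5,0.59,-2.1],"twist":0,"fingers":15}]'|grep -E 'pos|width'
python3 -m pendant '[{"translation":[-0.6,0,0],"twist":0,"fingers":15},{"translation":[-1.0,0,0.2],"twist":0,"fingers":15},{"translation":[-1.05,0,0.7],"twist":0,"fingers":15},{"translation":[-1.05,0,1.2],"twist":0,"fingers":15},{"translation":[-1.05,0,1.6],"twist":0,"fingers":15},{"translation":[-1.05,0,1.7],"twist":0,"fingers":15},{"translation":[-1.05,0,1.7],"twist":0,"fingers":15}]'
python3 snap.py w13
python3 - <<'E'
from h import *
import json
m=json.load(open('w13.json'));im=cv2.imread('pics/w13.png')
w4=json.load(open('w4.json'))
g=cv2.cvtColor(im,cv2.COLOR_BGR2GRAY); o=arm.get_obs()['tool_pos']
p=proj(m,np.array([o[0],o[1]+.016,o[2]+.017]),True); q=proj(m,np.array([.594,-.3287+.0245,.022]),True);print('head edge exp',p,'pocket edge exp',q)
c=int(round(q[0])); print(c,140,g[140:260,c-2:c+3].mean(1).round().astype(int).tolist())
x,y,w,h=230,60,190,150; hs=cv2.cvtColor(im[y:y+h,x:x+w],cv2.COLOR_BGR2HSV); k=((hs[...,1]<40)&(hs[...,2]>120)).astype(np.uint8)
cs,hi=cv2.findContours(k,cv2.RETR_CCOMP,cv2.CHAIN_APPROX_NONE)
for cc,qq in zip(cs,hi[0]):
    if cv2.contourArea(cc)>200:
        P=np.array([plane(m,z[0]+[x,y],.022,True)[:2] for z in cc],np.float32)*1000; r=cv2.minAreaRect(P);print(qq[3]>=0,np.round(r[0],1),np.round(r[1],1))
E
```

```text
tool_pos: [0.5934, -0.2668, 0.1573]
gripper_width: 0.0235
time: 27.18
tool_pos: [0.5939, -0.3281, 0.0559]
tcp_rot: [[0.002, 1.0, -0.001], [1.0, -0.002, 0.001], [0.001, -0.001, -1.0]]
wrist_force: [0.4, -0.4, -2.3]
gripper_width: 0.0236
finger_force: 30.0
27.225 [ 0.5945 -0.3285  0.0568] [[0.002, 1.0, 0.001], [1.0, -0.002, -0.0], [-0.0, 0.001, -1.0]] [-0.52  0.57  1.47  0.    1.11 -0.52]
head edge exp [323.2562144  212.12082626] pocket edge exp [322.24640041 185.08329486]
322 140 [67, 68, 92, 135, 146, 149, 154, 157, 157, 156, 156, 155, 155, 156, 156, 155, 156, 156, 155, 156, 156, 156, 156, 155, 155, 155, 155, 153, 151, 170, 171, 171, 169, 163, 221, 220, 240, 249, 247, 248, 252, 246, 139, 152, 156, 117, 80, 61, 64, 64, 65, 65, 65, 65, 65, 65, 64, 64, 64, 64, 64, 63, 64, 64, 63, 64, 64, 63, 63, 63, 64, 72, 96, 96, 103, 110, 109, 108, 109, 110, 106, 97, 95, 95, 96, 96, 96, 96, 97, 102, 60, 45, 82, 100, 96, 97, 99, 88, 51, 19, 99, 99, 96, 96, 96, 98, 104, 57, 26, 72, 102, 78, 63, 70, 66, 73, 89, 89, 95, 98]
False [ 645.2 -245.6] [ 4.4 85.2]
False [ 586.7 -270.4] [114.4 122.5]
True [ 579.9 -258.4] [26.9 46.2]
False [ 559.2 -205.4] [78.3  9.2]
```

```bash
python3 -m pendant '[{"translation":[0.03,0,0.15],"twist":0,"fingers":15},{"translation":[0.03,0,0.4],"twist":0,"fingers":15},{"translation":[0.03,0,0.65],"twist":0,"fingers":15},{"translation":[0.03,0,0.85],"twist":0,"fingers":15},{"translation":[0.03,0,0.95],"twist":0,"fingers":15},{"translation":[0.03,0,0.95],"twist":0,"fingers":15}]'| grep -E 'pos|wrist_f|width'; for i in 1 2 3; do python3 -m pendant '[{"translation":[0,0,0.02],"twist":0,"fingers":15},{"translation":[0,0,0.03],"twist":0,"fingers":15},{"translation":[0,0,0.03],"twist":0,"fingers":15}]' | grep -E 'pos|wrist_f'; done
```

```text
tool_pos: [0.5938, -0.3267, -0.0013]
wrist_force: [-0.6, 0.7, -2.9]
gripper_width: 0.0235
tool_pos: [0.5942, -0.3269, -0.0022]
wrist_force: [0.5, 0.1, -3.0]
tool_pos: [0.594, -0.3267, -0.0044]
wrist_force: [0.5, -0.3, -2.5]
tool_pos: [0.5942, -0.3269, -0.0051]
wrist_force: [-2.6, 1.2, 5.2]
```

```bash
python3 -m pendant '[{"translation":[0,0,-0.02],"twist":0,"fingers":15},{"translation":[0,0,-0.02],"twist":0,"fingers":54},{"translation":[0,0,-0.02],"twist":0,"fingers":54},{"translation":[0,0,-0.02],"twist":0,"fingers":54},{"translation":[0,0,-0.02],"twist":0,"fingers":54},{"translation":[0,0,-0.02],"twist":0,"fingers":54},{"translation":[0,0,-0.4],"twist":0,"fingers":54},{"translation":[0,0,-1.0],"twist":0,"fingers":54},{"translation":[0,0,-1.7],"twist":0,"fingers":54},{"translation":[0.2,-0.1,-2.3],"twist":0,"fingers":54},{"translation":[0.9,-0.4,-2.3],"twist":0,"fingers":54},{"translation":[1.6,-0.8,-2.3],"twist":0,"fingers":54}]'|grep -E 'pos|width'
python3 -m pendant '[{"translation":[0.8,-0.4,0],"twist":0,"fingers":54},{"translation":[1.6,-0.8,0],"twist":0,"fingers":54},{"translation":[2.3,-1.07,0],"twist":0,"fingers":54},{"translation":[2.3,-1.07,0.3],"twist":0,"fingers":54},{"translation":[2.3,-1.07,0.3],"twist":0,"fingers":54}]'
python3 snap.py w14
python3 - <<'E'
from h import *
import json
m=json.load(open('w14.json'));g=cv2.cvtColor(cv2.imread('pics/w14.png'),cv2.COLOR_BGR2GRAY)
p=proj(m,np.array([.482,-.0926+.016,.05]),True);print('head edge expected',p);u,v=p.round().astype(int)
print(v-25,g[v-25:v+25,u-2:u+3].mean(1).round().astype(int).tolist())
for r in (v+4,v+8): print(r,u-30,g[r,u-30:u+30].tolist())
E
```

```text
tool_pos: [0.5462, -0.2299, 0.1324]
gripper_width: 0.054
time: 31.22
tool_pos: [0.4813, -0.092, 0.1134]
tcp_rot: [[0.001, 1.0, -0.002], [1.0, -0.001, 0.0], [0.0, -0.002, -1.0]]
wrist_force: [-0.3, -0.2, -0.5]
gripper_width: 0.0541
finger_force: 0.0
31.275 [ 0.4821 -0.0925  0.114 ] [[0.002, 1.0, -0.0], [1.0, -0.002, 0.0], [0.0, -0.0, -1.0]] [-0.21  0.24  1.85  0.    1.06 -0.21]
head edge expected [322.9449749  188.74740642]
164 [41, 39, 40, 40, 40, 40, 39, 40, 39, 40, 39, 39, 39, 39, 39, 39, 39, 40, 40, 39, 40, 40, 39, 36, 45, 72, 103, 111, 112, 111, 111, 99, 95, 95, 97, 91, 28, 97, 102, 73, 56, 102, 102, 59, 64, 86, 99, 96, 95, 97]
193 293 [39, 40, 38, 39, 38, 39, 40, 40, 38, 41, 38, 40, 40, 39, 39, 35, 39, 56, 84, 109, 112, 112, 113, 111, 112, 113, 114, 114, 113, 111, 111, 110, 111, 114, 114, 114, 115, 113, 111, 104, 91, 72, 47, 36, 37, 40, 37, 40, 40, 39, 40, 39, 40, 40, 39, 39, 39, 39, 40, 39]
197 293 [40, 39, 40, 39, 38, 39, 40, 39, 39, 41, 40, 39, 37, 31, 86, 105, 111, 112, 111, 111, 108, 104, 100, 96, 93, 94, 95, 95, 96, 96, 94, 95, 95, 94, 95, 95, 99, 103, 109, 115, 113, 115, 115, 105, 78, 32, 38, 38, 40, 40, 39, 38, 39, 39, 41, 40, 38, 38, 39, 41]
```

```bash
python3 -m pendant '[{"translation":[0,0,0.4],"twist":0,"fingers":54},{"translation":[0,0,0.9],"twist":0,"fingers":54},{"translation":[0,0,1.36],"twist":0,"fingers":54},{"translation":[0,0,1.36],"twist":0,"fingers":54},{"translation":[0,0,1.36],"twist":0,"fingers":15},{"translation":[0,0,1.36],"twist":0,"fingers":15},{"translation":[0,0,1.36],"twist":0,"fingers":15},{"translation":[0,0,1.36],"twist":0,"fingers":15},{"translation":[0,0,1.36],"twist":0,"fingers":15},{"translation":[0,0,1.36],"twist":0,"fingers":15}]' 30
python3 -m pendant '[{"translation":[0,0,-0.15],"twist":0,"fingers":15},{"translation":[0,0,-0.6],"twist":0,"fingers":15},{"translation":[0,0,-1.2],"twist":0,"fingers":15},{"translation":[-0.1,0.1,-1.7],"twist":0,"fingers":15},{"translation":[-0.5,0.3,-1.8],"twist":0,"fingers":15},{"translation":[-1.1,0.7,-1.8],"twist":0,"fingers":15},{"translation":[-1.7,1.1,-1.8],"twist":0,"fingers":15},{"translation":[-2.3,1.5,-1.8],"twist":0,"fingers":15},{"translation":[-2.6,1.69,-1.6],"twist":0,"fingers":15},{"translation":[-2.6,1.69,-1.0],"twist":0,"fingers":15},{"translation":[-2.6,1.69,-0.4],"twist":0,"fingers":15},{"translation":[-2.6,1.69,-0.4],"twist":0,"fingers":15}]'
python3 snap.py w15
python3 - <<'E'
from h import *
import json
m=json.load(open('w15.json'));g=cv2.cvtColor(cv2.imread('pics/w15.png'),cv2.COLOR_BGR2GRAY);o=arm.get_obs()['tool_pos']
p=proj(m,np.array([o[0],o[1]+.016,o[2]+.018]),True); q=proj(m,np.array([.5834,-.2491+.0245,.022]),True);print('head edge exp',p,'pocket edge exp',q)
c=int(round(q[0])); print(c,160,g[160:230,c-2:c+3].mean(1).round().astype(int).tolist())
E
```

```text
time: 32.52
tool_pos: [0.4826, -0.0926, 0.033]
tcp_rot: [[0.002, 1.0, 0.001], [1.0, -0.002, -0.0], [-0.0, 0.001, -1.0]]
wrist_force: [-1.3, -0.4, 6.8]
gripper_width: 0.0236
finger_force: 30.0
time: 34.02
tool_pos: [0.5798, -0.2467, 0.0524]
tcp_rot: [[0.002, 1.0, -0.009], [1.0, -0.002, 0.004], [0.004, -0.009, -1.0]]
wrist_force: [-1.2, 0.3, -1.7]
gripper_width: 0.0232
finger_force: 30.0
34.075 [ 0.582  -0.2477  0.0549] [[0.002, 1.0, -0.004], [1.0, -0.002, 0.002], [0.002, -0.004, -1.0]] [-0.42  0.5   1.59  0.    1.05 -0.42]
head edge exp [325.45007344 213.86498914] pocket edge exp [326.96945958 188.17248842]
327 160 [93, 90, 89, 88, 89, 90, 90, 87, 94, 138, 160, 155, 154, 154, 154, 154, 154, 154, 153, 151, 172, 171, 171, 171, 154, 152, 153, 155, 143, 76, 63, 63, 65, 65, 65, 65, 65, 65, 64, 64, 64, 64, 64, 64, 63, 64, 64, 64, 64, 63, 62, 62, 96, 96, 103, 111, 111, 111, 111, 110, 107, 101, 94, 94, 95, 95, 95, 95, 96, 97]
```

```bash
python3 -m pendant '[{"translation":[0,0,0],"twist":0,"fingers":15},{"translation":[0,0,0.15],"twist":0,"fingers":15},{"translation":[0,0,0.4],"twist":0,"fingers":15},{"translation":[0,0,0.65],"twist":0,"fingers":15},{"translation":[0,0,0.85],"twist":0,"fingers":15},{"translation":[0,0,0.95],"twist":0,"fingers":15},{"translation":[0,0,0.95],"twist":0,"fingers":15}]'| grep -E 'pos|wrist_f|width'; for i in 1 2 3; do python3 -m pendant '[{"translation":[0,0,0.02],"twist":0,"fingers":15},{"translation":[0,0,0.03],"twist":0,"fingers":15},{"translation":[0,0,0.03],"twist":0,"fingers":15}]' | grep -E 'pos|wrist_f'; done
```

```text
tool_pos: [0.5832, -0.2487, -0.0013]
wrist_force: [-0.8, -0.2, -2.4]
gripper_width: 0.0235
tool_pos: [0.5836, -0.2488, -0.0022]
wrist_force: [0.8, -0.5, -2.4]
tool_pos: [0.5833, -0.2487, -0.0044]
wrist_force: [0.4, 0.9, -3.0]
tool_pos: [0.5835, -0.2488, -0.0049]
wrist_force: [-2.5, 0.9, 4.4]
```

```bash
python3 -m pendant '[{"translation":[0,0,-0.02],"twist":0,"fingers":15},{"translation":[0,0,-0.02],"twist":0,"fingers":54},{"translation":[0,0,-0.02],"twist":0,"fingers":54},{"translation":[0,0,-0.02],"twist":0,"fingers":54},{"translation":[0,0,-0.02],"twist":0,"fingers":54},{"translation":[0,0,-0.02],"twist":0,"fingers":54},{"translation":[0,0,-0.4],"twist":0,"fingers":54},{"translation":[0,0,-1.0],"twist":0,"fingers":64},{"translation":[0,0,-1.7],"twist":0,"fingers":64},{"translation":[0.3,0,-2.2],"twist":0,"fingers":64},{"translation":[1.0,-0.1,-2.2],"twist":-0.2,"fingers":64},{"translation":[1.8,-0.17,-2.2],"twist":-0.36,"fingers":64}]'|grep -E 'pos|width'
python3 -m pendant '[{"translation":[0.8,0,0],"twist":0,"fingers":64},{"translation":[1.37,0,0],"twist":0,"fingers":64},{"translation":[1.37,0,0.5],"twist":0,"fingers":64},{"translation":[1.37,0,0.5],"twist":0,"fingers":64},{"translation":[1.37,0,0.5],"twist":0,"fingers":64}]'
python3 snap.py w16
python3 - <<'E'
from h import *
import json
m=json.load(open('w16.json'));im=cv2.imread('pics/w16.png');g=cv2.cvtColor(im,cv2.COLOR_BGR2GRAY)
c=np.array([.5736,-.0586]);a=np.radians(3.5);ex=np.array([np.cos(a),np.sin(a)]);ey=np.array([-np.sin(a),np.cos(a)])
for s in (-1,1):
    p=proj(m,np.r_[c+ex*.018*s+ey*.03,.086],True);print('top corner exp',p.round(1))
u,v=proj(m,np.r_[c+ey*.03,.05],True).round().astype(int);print('bottom far edge',u,v)
print(v-25,g[v-25:v+25,u-2:u+3].mean(1).round().astype(int).tolist())
u,v=proj(m,np.r_[c+ey*.02,.086],True).round().astype(int);print(v,u-40,g[v,u-40:u+40].tolist())
E
```

```text
tool_pos: [0.5734, -0.1402, 0.1265]
gripper_width: 0.0644
time: 38.2
tool_pos: [0.5689, -0.0591, 0.0966]
tcp_rot: [[-0.06, 0.998, 0.001], [0.998, 0.06, -0.0], [-0.0, 0.001, -1.0]]
wrist_force: [0.2, -0.0, 0.5]
gripper_width: 0.0641
finger_force: 0.0
38.25 [ 0.5692 -0.0592  0.0969] [[-0.06, 0.998, 0.002], [0.998, 0.06, -0.0], [-0.0, 0.002, -1.0]] [-0.12  0.37  1.69  0.    1.08 -0.18]
top corner exp [303.6 182.2]
top corner exp [353.6 182.2]
bottom far edge 328 175
150 [64, 64, 64, 64, 64, 64, 63, 63, 63, 63, 63, 63, 64, 63, 64, 64, 64, 64, 64, 65, 62, 55, 55, 34, 74, 93, 98, 95, 97, 96, 94, 101, 112, 113, 112, 112, 112, 112, 113, 112, 112, 113, 108, 101, 98, 104, 108, 110, 111, 112]
196 289 [38, 38, 40, 38, 38, 39, 40, 40, 38, 39, 40, 38, 38, 30, 89, 116, 116, 115, 114, 113, 112, 112, 109, 113, 101, 102, 105, 107, 108, 110, 110, 112, 109, 106, 105, 106, 106, 107, 108, 109, 108, 108, 107, 106, 106, 107, 109, 108, 107, 107, 107, 107, 104, 104, 105, 111, 109, 110, 111, 112, 111, 112, 118, 77, 43, 36, 40, 40, 39, 39, 39, 40, 38, 39, 38, 38, 37, 38, 39, 39]
```

```bash
python3 -m pendant '[{"translation":[0.02,0.065,0.4],"twist":0,"fingers":64},{"translation":[0.02,0.065,0.9],"twist":0,"fingers":64},{"translation":[0.02,0.065,1.2],"twist":0,"fingers":64},{"translation":[0.02,0.065,1.2],"twist":0,"fingers":64},{"translation":[0.02,0.065,1.2],"twist":0,"fingers":25},{"translation":[0.02,0.065,1.2],"twist":0,"fingers":25},{"translation":[0.02,0.065,1.2],"twist":0,"fingers":25},{"translation":[0.02,0.065,1.2],"twist":0,"fingers":25},{"translation":[0.02,0.065,1.2],"twist":0,"fingers":25},{"translation":[0.02,0.065,1.2],"twist":0,"fingers":25}]' 45
```

```text
time: 39.5
tool_pos: [0.5733, -0.0574, 0.0248]
tcp_rot: [[-0.061, 0.998, 0.002], [0.998, 0.061, -0.0], [-0.0, 0.002, -1.0]]
wrist_force: [2.0, -0.0, 5.4]
gripper_width: 0.0357
finger_force: 45.0
```

```bash
python3 -m pendant '[{"translation":[0,0,-0.15],"twist":0,"fingers":25},{"translation":[0,0,-0.6],"twist":0,"fingers":25},{"translation":[0.2,-0.1,-1.1],"twist":0,"fingers":25},{"translation":[0.7,-0.3,-1.2],"twist":0,"fingers":25},{"translation":[1.4,-0.6,-1.2],"twist":0,"fingers":25},{"translation":[2.2,-0.9,-1.2],"twist":0,"fingers":25},{"translation":[3.0,-1.2,-1.2],"twist":0,"fingers":25},{"translation":[3.8,-1.5,-1.2],"twist":0,"fingers":25},{"translation":[4.6,-1.8,-1.2],"twist":0,"fingers":25},{"translation":[5.3,-2.1,-1.2],"twist":0,"fingers":25},{"translation":[5.8,-2.25,-1.2],"twist":0,"fingers":25},{"translation":[6.02,-2.32,-1.1],"twist":0,"fingers":25}]'|grep -E 'pos|width'
python3 -m pendant '[{"translation":[0,0,0.4],"twist":0,"fingers":25},{"translation":[0,0,0.8],"twist":0,"fingers":25},{"translation":[0,0,0.8],"twist":0,"fingers":25},{"translation":[0,0,0.8],"twist":0,"fingers":25}]'
python3 snap.py w17
python3 - <<'E'
from h import *
import json
m=json.load(open('w17.json'));im=cv2.imread('pics/w17.png');g=cv2.cvtColor(im,cv2.COLOR_BGR2GRAY);o=arm.get_obs();p=o['tool_pos'];R=np.array(o['tcp_rot'])
c=np.array([.4123,.2935]);ex=R[:2,1];ey=R[:2,0]
print('pocket far corners exp',[proj(m,np.r_[c+s*ex*.0305+ey*.0425,.022],True).round(1).tolist() for s in(-1,1)])
print('insert far bottom exp',proj(m,np.r_[p[:2]+ey*.029,p[2]+.025],True).round(1))
u,v=proj(m,np.r_[c+ey*.0425,.022],True).round().astype(int)
print(v-25,g[v-25:v+45,u-2:u+3].mean(1).round().astype(int).tolist())
u,v=proj(m,np.r_[c+ey*.035,.022],True).round().astype(int);print(v,u-60,g[v,u-60:u+60].tolist())
cv2.imwrite('pics/z4.png',cv2.resize(im[110:260,220:420],(800,600),interpolation=cv2.INTER_CUBIC))
E
```

```text
tool_pos: [0.4097, 0.2956, 0.0892]
gripper_width: 0.0357
time: 41.5
tool_pos: [0.4117, 0.2945, 0.0422]
tcp_rot: [[-0.06, 0.998, 0.0], [0.998, 0.06, -0.0], [-0.0, 0.0, -1.0]]
wrist_force: [0.0, 0.9, -5.6]
gripper_width: 0.0359
finger_force: 45.0
41.55 [0.4121 0.2949 0.0427] [[-0.06, 0.998, 0.001], [0.998, 0.06, 0.001], [0.001, 0.001, -1.0]] [ 0.6   0.34  1.91 -0.    0.89  0.54]
pocket far corners exp [[281.9, 165.3], [363.7, 165.4]]
insert far bottom exp [323.  193.5]
140 [244, 243, 244, 243, 243, 243, 243, 243, 243, 243, 243, 243, 243, 243, 243, 243, 243, 243, 243, 243, 245, 251, 173, 116, 125, 127, 127, 126, 126, 126, 125, 125, 124, 124, 124, 123, 123, 123, 122, 121, 122, 120, 121, 121, 128, 77, 53, 57, 59, 58, 58, 57, 55, 70, 97, 93, 94, 95, 94, 91, 91, 95, 95, 94, 93, 93, 90, 100, 153, 193]
175 263 [244, 244, 244, 244, 244, 245, 244, 244, 244, 244, 244, 245, 244, 244, 245, 245, 245, 238, 209, 156, 131, 68, 110, 135, 130, 128, 129, 128, 128, 129, 128, 128, 128, 128, 127, 127, 128, 129, 127, 129, 128, 127, 128, 126, 126, 127, 126, 126, 126, 125, 125, 126, 124, 125, 125, 124, 125, 124, 123, 123, 124, 123, 123, 122, 123, 121, 121, 121, 122, 120, 120, 121, 121, 119, 119, 120, 120, 120, 119, 120, 119, 118, 118, 117, 116, 118, 116, 117, 116, 116, 115, 115, 115, 114, 113, 113, 106, 158, 189, 128, 223, 238, 241, 241, 240, 240, 240, 240, 240, 240, 240, 239, 240, 239, 239, 239, 239, 239, 239, 238]
```

View pics/z4.png

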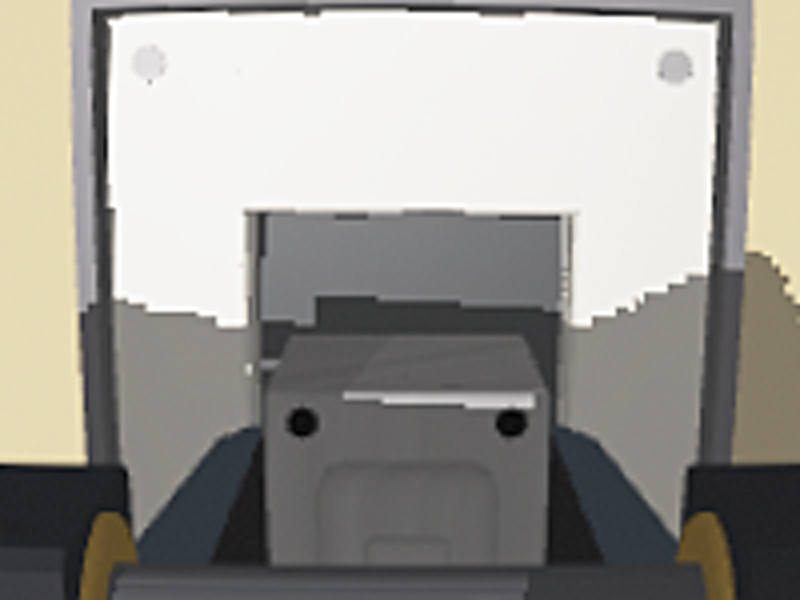

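The pocket is square to the insert and centred on it, with pocket edges at 247–573 and the insert's bottom edge at 285–525 in the crop. Lowering.

```bash
python3 -m pendant '[{"translation":[0.02,0,0.1],"twist":0,"fingers":25},{"translation":[0.02,0,0.35],"twist":0,"fingers":25},{"translation":[0.02,0,0.6],"twist":0,"fingers":25},{"translation":[0.02,0,0.8],"twist":0,"fingers":25},{"translation":[0.02,0,0.87],"twist":0,"fingers":25},{"translation":[0.02,0,0.87],"twist":0,"fingers":25}]'| grep -E 'pos|wrist_f|width'; for i in 1 2 3; do python3 -m pendant '[{"translation":[0,0,0.02],"twist":0,"fingers":25},{"translation":[0,0,0.03],"twist":0,"fingers":25},{"translation":[0,0,0.03],"twist":0,"fingers":25}]' | grep -E 'pos|wrist_f'; done
```

```text
tool_pos: [0.4111, 0.296, -0.0106]
wrist_force: [0.3, -0.0, -5.7]
gripper_width: 0.0357
tool_pos: [0.4114, 0.2961, -0.0118]
wrist_force: [-0.5, -0.0, -6.4]
tool_pos: [0.4114, 0.2962, -0.0132]
wrist_force: [-1.2, -0.7, 2.8]
tool_pos: [0.4115, 0.2962, -0.0132]
wrist_force: [-4.0, -3.0, 17.7]
```

```bash
python3 -m pendant '[{"translation":[0,0,-0.05],"twist":0,"fingers":25},{"translation":[0,0,-0.05],"twist":0,"fingers":54},{"translation":[0,0,-0.05],"twist":0,"fingers":54},{"translation":[0,0,-0.05],"twist":0,"fingers":54},{"translation":[0,0,-0.05],"twist":0,"fingers":54},{"translation":[0,0,-0.3],"twist":0,"fingers":54},{"translation":[0,0,-0.9],"twist":0,"fingers":54},{"translation":[0,0,-1.7],"twist":0,"fingers":54},{"translation":[-0.3,0,-2.6],"twist":0,"fingers":54},{"translation":[-1.0,0,-3.4],"twist":0,"fingers":54},{"translation":[-1.8,0,-4.2],"twist":0,"fingers":54},{"translation":[-2.6,0,-4.6],"twist":0,"fingers":54}]'|grep -E 'pos|width'
python3 -m pendant '[{"translation":[-0.9,0,-0.2],"twist":0,"fingers":54},{"translation":[-1.8,0,-0.2],"twist":0,"fingers":54},{"translation":[-2.6,0,-0.2],"twist":0,"fingers":54},{"translation":[-2.6,0,-0.2],"twist":0,"fingers":54},{"translation":[-2.6,0,-0.2],"twist":0,"fingers":54}]' | grep -E 'time|pos'
python3 - <<'E'
from h import *
s=arm.camera('scene');t=arm.camera('top');s0=cv2.imread('pics/scene0.png')
c=np.zeros((600,800,3),np.uint8)
c[:300,:400]=cv2.resize(s[225:375,310:510+0][:, :200],(400,300)); c[:300,400:]=cv2.resize(s[120:220,200:333],(400,300))
c[300:,:400]=cv2.resize(t[150:300,150:350],(400,300)); c[300:,400:]=cv2.resize(t[90:240,300:500],(400,300))
cv2.imwrite('pics/end.png',c)
E
```

```text
tool_pos: [0.4212, 0.1394, 0.2638]
gripper_width: 0.054
time: 45.55
tool_pos: [0.43, -0.0151, 0.2729]
```

View pics/end.png

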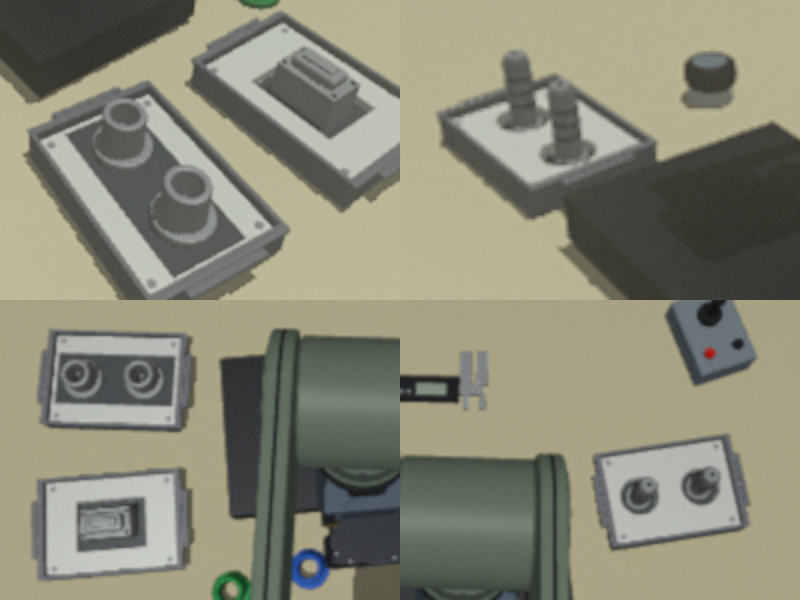

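All five parts are seated: bushes on the pegs at (80,377) and (143,377), insert in its pocket at (107,522), and pins upright at (640,495) and (703,483). The caliper, loupe and look-alikes look untouched. Handing in.

```bash
python3 -c "
from plant import arm
print(arm.close_job())"
```

```text
the job is handed in; nothing more can be done
None
```

I handed the job in at about 46 s: both bushes are on their pegs, both pins stand in the round pockets and the insert is seated core side up, with the caliper and loupe not moved.

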